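# Bearing block off its rod

### The job

Two small stands on the bench each hold a part on a level rod that is fixed at one end. Slide the brass bearing block off the open end of its rod and set it down gently, standing on its flat base, in the shallow wooden tray. Leave the round brass collar hanging where it is on the other rod.

Things in the scene. Friction and masses are not known exactly. Their poses are not given: they have to be found in the camera images.
- bearing_block: Loose brass pillow block, 0.3 kg, on a rod (all sizes in mm). Origin: centre of its underside; z up, x along the bore. Base 40 (x) x 46 (y) x 10 high; body above it 40 x 34 with vertical sides, top at z = 58. Bore 22 in diameter right through along x, axis at z = 38. It hangs loose on the 12 rod, underside 57 above the bench; lifted by 5, the bore is centred on the rod. Grip it across y on the 34 wide body.
- block_stand: Grey steel stand fixed to the bench, holding the block (sizes in mm); an identical one, places swapped at random, holds the collar. Origin: centre of the underside of its base, 90 (x) x 80 x 12; z up. Post 44 wide, 120 high, front face at x = 5. Level rod, 12 in diameter, axis at z = 100, runs from the post along -x to its open end at x = -125; 22 nut at its root. Block starts at x = -70 to -40.
- collar: Plain round brass collar, 40 mm in outer diameter, 14 mm thick, bore 22 mm, hanging on the rod of the other stand. Origin at its centre; x along its bore. To be left where it is.
- tray: Shallow open wooden tray fixed to the bench (sizes in mm), 150 (x) x 130 (y) outside, walls 5 thick and 22 high, floor 5 thick. Origin: centre of its underside; z up. Empty.

How it is judged:
By the outcome, as a careful person would: the job done as asked, in the order asked, and still so for the second after the job is handed in, with the robot touching nothing.
It also fails if it takes over 43 s, if anything falls off the work surface, if the arm or the gripper's body presses on something with over 40 N, if the wrist force passes 120 N, or if a joint passes its speed limit or range.

### The arm

A 6-joint arm with a two-finger parallel gripper is mounted at the origin on a cart in front of the work surface, level with it; the furniture and walls round the work are solid. World frame = base frame: x ahead of the robot, y to its left, z up, the work surface at z = 0. Lengths are in m, angles in rad, forces in N, time in s.
With the tool pointing down it reaches from about 0.3 to 0.825 m from the base axis. Payload 5.4 kg.
Tool frame: the origin (TCP) lies between the finger pads; the fingertips stand 11 mm ahead of it and the grasp point (between the pads) lies 8 mm behind it (manip.tcp_to_tips is the distance from the TCP to the fingertips, in m); x points along the fingers, y is the direction in which the jaws open and shut, and the axes are right-handed (so a half turn about x gives the same grasp; the last joint's range is limited). The gripper opens to 92 mm and grips with 3 to 60 N. Pads are 20 mm wide; open, the fingers measure 128 mm over their backs; the gripper's body (75 mm by 189 mm) begins 69 mm behind the grasp point.
Start: joints at [-1.436, 0.158, 1.597, -0, 1.386, -0.21], TCP at [0.194, -0.541, 0.187] pointing down, gripper open.
Joint ranges: [-2.91, 2.91], [-0.94, 2.29], [0.18, 2.7], [-1.29, 4.43], [0.17, 2.64], [-3, 3]. Speed limits (rad/s): [2.57, 2.57, 3.14, 3.14, 3.14, 3.14].

### API

Orientations are given as [roll, pitch, yaw] about the fixed x, y, z axes, in that order (R = Rz(yaw) Ry(pitch) Rx(roll)).
In Python, from rig import manip, get_image, workorder gives the robot as it stands. The module is installed in compiled form; this text tells all that it offers.
- The arm moves only by the shell command python3 -m creep 'ROWS' [FORCE]. ROWS is JSON, a list of rows, each a list of 3 entries, a list of its own where there are three numbers: the opening, from 0 (shut) to 1 (fully open), then the shift along the tool's x, y, z in cm, then the turn, a rotation vector about the tool's x, y, z in degrees. A call has exactly 5 rows; each row shifts and turns the pose as measured when the row begins, along the tool's axes as they then stand; what a row does not reach is not made up. A row lasts 1/10 s, in which the tool goes at most 50 mm and 8.59 degrees, less where a joint would pass 70% of its speed; a pose out of reach is approached as far as the arm can. A call is refused whole if a number of a shift passes 5 or a number of a turn 8.59, either way. A call with a gripper value outside its range is refused whole. The fingers move at their own pace and stop on an object; FORCE is the grip in N (left out, the last holds). Time passes only in rows, so rows that do not move let the fingers close, or fill a call up. It gives the time, the measured TCP pose, the force and the opening at its end, in the units of the state.
- manip.sense(): the state, without advancing time (a new reading comes with each control period).
- get_image(name): name is "scene" or "top" or "wrist"; returns a dict with "pixels" (400x640x3 uint8, red, green, blue), "fx", "fy", "cx", "cy" (pixels), "R" (3x3) and "t" (3): a world point X has camera coordinates R X + t. Camera axes: x right, y down, z forward; pixel columns grow to the right and rows downward; lengths in m; the calibration is good to about 2 mm. A picture is of the moment at which its call begins. There is no depth.
- workorder.finish_job(): hands the job in, once; it reports no verdict.
The state is a dict: "time": time; "joints": joint angles; "qd": joint speeds; "effort": joint torques, N m; "tool_pos": TCP position; "orientation": TCP orientation; "force": force on the tool from outside, world axes, zero at the start; "wrist_torque": the same for the moment, N m; "width": finger opening in m.
Only numpy, scipy, OpenCV 4.12 (cv2) and the standard library are available. Lean on these libraries where they do the work, as an engineer would, in place of code of your own. Each camera call takes 0.05 s, during which the arm holds its last target.

## Working session

There is one attempt and no reset: what is moved stays moved. The work goes in short steps, Python scripts to look and compute and a shell command to move; the robot and the scene stay as the last step left them, time stands still between calls to the robot, and variables do not carry over. Pictures are saved under pics/ and viewed, and the job is handed in when it is done.

```bash
mkdir -p pics
python3 - <<'E'
from rig import manip,get_image
import cv2,json,numpy as np
print(manip.sense())
for n in("scene","top","wrist"):
    d=get_image(n);cv2.imwrite(f"pics/{n}0.png",d["pixels"][:,:,::-1])
    print(n,d["fx"],d["cx"],d["cy"],np.round(d["R"],4).tolist(),np.round(d["t"],4).tolist())
E
```

```text
{'time': 0.0, 'joints': array([-1.43610577e+00,  1.59036506e-01,  1.59820037e+00, -1.89151597e-05,
        1.38615660e+00, -2.10083318e-01]), 'qd': array([ 0.00069995,  0.00036037,  0.0007521 ,  0.00124731,  0.00119931,
       -0.0012218 ]), 'effort': array([ 1.39998656e-04, -3.85566080e+01, -3.22109663e+01,  7.01545877e-02,
        3.77812504e-02, -1.57649588e-04]), 'tool_pos': array([ 0.19423414, -0.54050842,  0.18564195]), 'orientation': array([-1.77055839,  1.56899541,  1.71581163]), 'force': array([ 0.02575548,  0.78854739, -0.38270293]), 'wrist_torque': array([0.01144954, 0.03743563, 0.01219924]), 'width': 0.09160342830081186}
scene 518.400352620678 317.2499375788442 192.1692430065088 [[-0.6518, -0.7582, -0.0144], [-0.5858, 0.5154, -0.6255], [0.4817, -0.3993, -0.7801]] [0.3965, 0.3998, 0.9166]
top 366.43016528969224 328.73708634478197 199.56552121659394 [[0.0154, -0.9997, 0.0171], [-0.9848, -0.0182, -0.1729], [0.1732, -0.0142, -0.9848]] [0.0026, 0.5748, 0.8808]
wrist 301.0280591883152 322.1544745770876 202.777419144356 [[0.3385, -0.941, -0.0023], [-0.9085, -0.3275, 0.2596], [-0.245, -0.0858, -0.9657]] [-0.5734, -0.0291, 0.3911]
```

View pics/scene0.png

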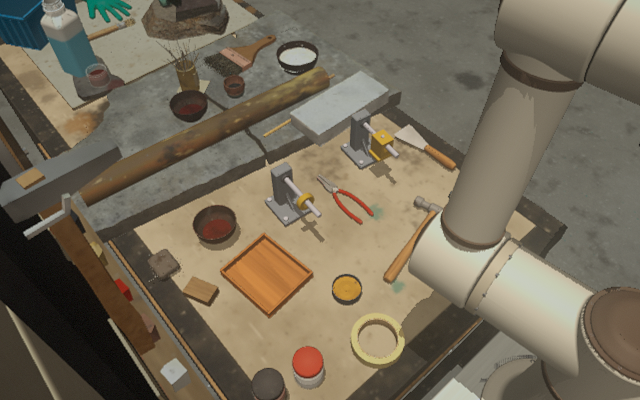

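View pics/top0.png

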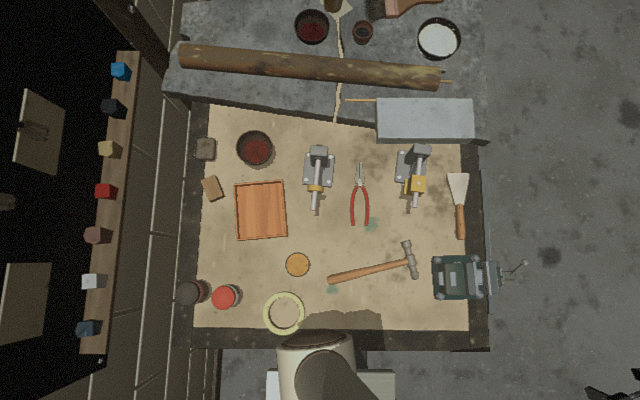

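View pics/wrist0.png

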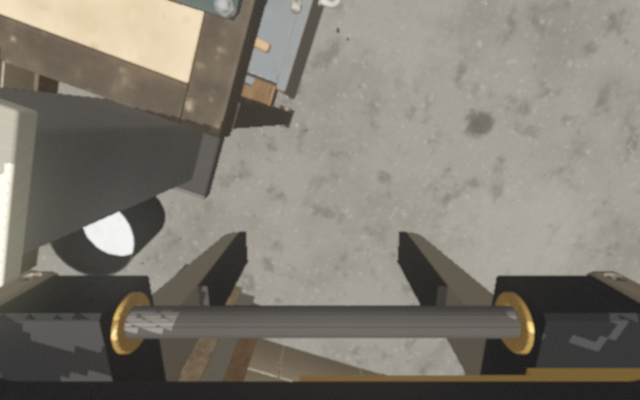

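The block is on the right stand in the top view, near (417,183). The collar is on the left stand near (315,190), and the tray is centred near (261,210). I'll zoom in.

Run:
```python
import cv2
a=cv2.imread("pics/top0.png");b=cv2.imread("pics/scene0.png")
cv2.imwrite("pics/topz.png",cv2.resize(a[130:230,360:460],None,fx=6,fy=6,interpolation=cv2.INTER_CUBIC))
cv2.imwrite("pics/trz.png",cv2.resize(a[140:250,220:340],None,fx=5,fy=5,interpolation=cv2.INTER_CUBIC))
cv2.imwrite("pics/scz.png",cv2.resize(b[100:190,320:420],None,fx=6,fy=6,interpolation=cv2.INTER_CUBIC))
```

```text
(no output)
```

View pics/topz.png

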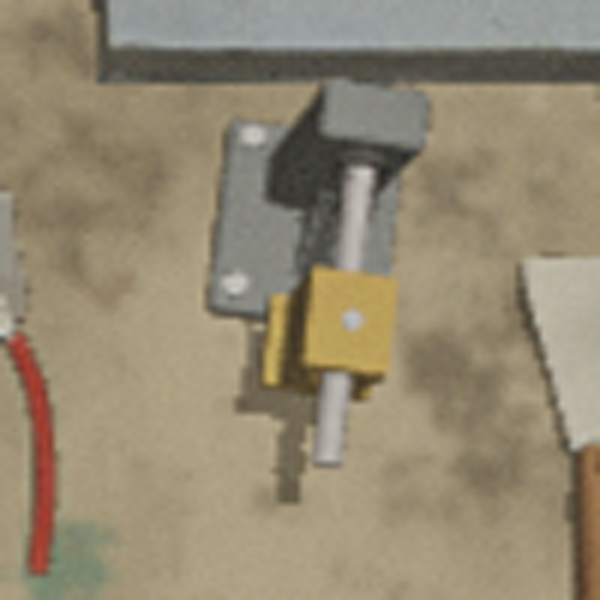

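View pics/trz.png

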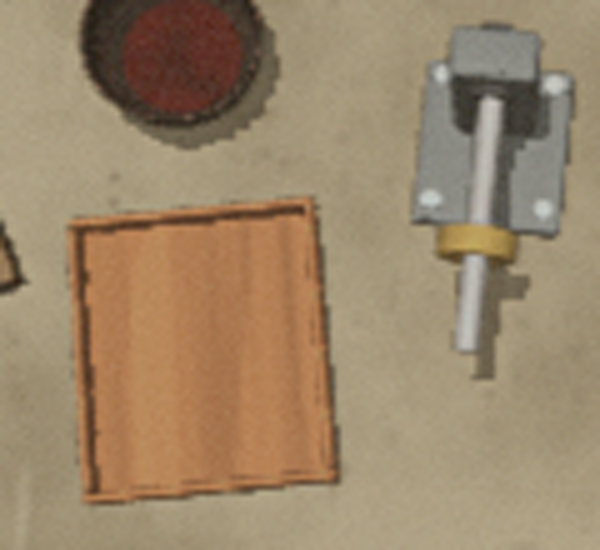

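View pics/scz.png

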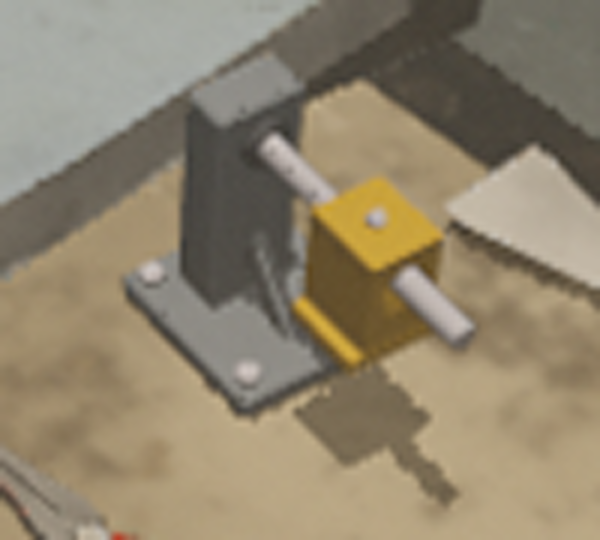

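```bash
cat > h.py <<'E'
import numpy as np
from rig import get_image
K={}
def cam(n):
    if n not in K: K[n]=get_image(n)
    return K[n]
def back(n,u,v,z):
    d=cam(n);R=np.array(d["R"]);t=np.array(d["t"])
    r=R.T@np.array([(u-d["cx"])/d["fx"],(v-d["cy"])/d["fy"],1]);c=-R.T@t
    return c+r*(z-c[2])/r[2]
def proj(d,X):
    p=np.array(d["R"])@X+np.array(d["t"]);return d["fx"]*p[0]/p[2]+d["cx"],d["fy"]*p[1]/p[2]+d["cy"]
E
python3 - <<'E'
from h import *
def z(n,pts,s,ox,oy,h):
    P=np.array([back(n,(x+.5)/s-.5+ox,(y+.5)/s-.5+oy,h) for x,y in pts])[:,:2]
    return P
def quad(name,P):
    print(name,P.round(4).tolist(),'c',P.mean(0).round(4),'edges',[round(float(np.linalg.norm(P[i]-P[i-1])),4) for i in range(4)],
     'ang',[round(float(np.degrees(np.arctan2(*(P[i]-P[i-1])[::-1]))),1) for i in range(4)])
quad('blk top',z('top',[(314,268),(397,280),(388,376),(303,368)],6,360,130,.115))
quad('blk scn',z('scene',[(312,208),(380,178),(443,240),(375,272)],6,320,100,.115))
quad('tray',z('top',[(70,225),(312,200),(338,482),(88,500)],5,220,140,.022))
for nm,P in (('rod top',z('top',[(360,168),(328,458)],6,360,130,.1)),('rod scn',z('scene',[(270,147),(462,332)],6,320,100,.1)),
  ('collar rod',z('top',[(490,98),(466,349)],5,220,140,.1))):
    d=P[0]-P[1];print(nm,P.round(4).tolist(),np.linalg.norm(d).round(4),np.degrees(np.arctan2(d[1],d[0])).round(2))
E
```

```text
blk top [[0.6286, -0.1853], [0.6243, -0.2185], [0.5851, -0.2138], [0.5877, -0.18]] c [ 0.6064 -0.1994] edges [0.0412, 0.0335, 0.0395, 0.0339] ang [-7.5, -97.3, 173.0, 85.6]
blk scn [[0.6268, -0.1843], [0.6211, -0.2157], [0.5813, -0.2097], [0.5866, -0.1782]] c [ 0.604 -0.197] edges [0.0407, 0.0319, 0.0402, 0.0319] ang [-8.6, -100.4, 171.5, 80.6]
tray [[0.6148, 0.2623], [0.6308, 0.136], [0.4826, 0.1171], [0.4713, 0.2444]] c [0.5499 0.19  ] edges [0.1447, 0.1273, 0.1493, 0.1278] ang [7.1, -82.8, -172.7, 95.1]
rod top [[0.6749, -0.209], [0.5542, -0.1928]] 0.1219 -7.64
rod scn [[0.6726, -0.2072], [0.5519, -0.1917]] 0.1217 -7.28
collar rod [[0.6657, 0.0418], [0.5413, 0.0507]] 0.1247 -4.09
```

```bash
cat >> h.py <<'E'
from rig import manip
from scipy.spatial.transform import Rotation as Ro
def plan(p,yaw):  # yaw (deg): world direction of the block's x; tool y is across it
    s=manip.sense();o=s["orientation"];R=Ro.from_euler('xyz',o)
    best=None
    for sg in(1,-1):
        y=sg*np.array([-np.sin(np.radians(yaw)),np.cos(np.radians(yaw)),0]);x=np.array([0,0,-1.]);
        T=Ro.from_matrix(np.stack([x,y,np.cross(x,y)],1));rv=(R.inv()*T).as_rotvec(degrees=True)
        if best is None or np.linalg.norm(rv)<np.linalg.norm(best[0]): best=(rv,T)
    d=np.array(p)-s["tool_pos"]
    print('t',round(s["time"],2),'pos',s["tool_pos"].round(4),'F',s["force"].round(1),'w',round(s["width"],4),'j',s["joints"].round(2))
    print('tool axes\n',R.as_matrix().round(3))
    print('shift now-axes cm',(R.inv().apply(d)*100).round(2),'shift target-axes',(best[1].inv().apply(d)*100).round(2),'turn deg',best[0].round(2))
E
python3 -c "
from h import *
plan([.605,-.198,.2],-7.5)"
```

```text
t 0.25 pos [ 0.1943 -0.5408  0.1861] F [ 0.8 -0.1 -0.3] w 0.0919 j [-1.44  0.16  1.6   0.    1.39 -0.21]
tool axes
 [[-0.     0.338 -0.941]
 [ 0.001 -0.941 -0.338]
 [-1.    -0.001 -0.   ]]
shift now-axes cm [ -1.36 -18.39 -50.24] shift target-axes [ -1.39 -39.35 -36.24] turn deg [27.26 -0.    0.05]
```

```bash
python3 -m creep '[[1,[-3,0,-3],[0,0,0]],[1,[-3,0,-4],[0,0,0]],[1,[0,-1.8,-4.6],[0,0,0]],[1,[0,-1.8,-4.6],[0,0,0]],[1,[0,-1.8,-4.6],[0,0,0]]]'; python3 -c "
from h import *
plan([.605,-.198,.2],-7.5)"
```

```text
time: 0.75
tool_pos: [0.3729, -0.4204, 0.2474]
orientation: [-1.871, 1.569, 1.604]
force: [1.1, -0.7, -0.7]
width: 0.0919
t 0.75 pos [ 0.3729 -0.4204  0.2474] F [ 1.1 -0.7 -0.7] w 0.0919 j [-1.06  0.09  1.55  0.    1.5   0.18]
tool axes
 [[-0.     0.327 -0.945]
 [ 0.002 -0.945 -0.327]
 [-1.    -0.002 -0.001]]
shift now-axes cm [  4.79 -13.41 -29.2 ] shift target-axes [  4.74 -25.07 -20.11] turn deg [ 2.659e+01 -1.000e-02  1.200e-01]
```

```bash
python3 -m creep '[[1,[0,-2,-4.5],[0,0,0]],[1,[0,-2,-4.5],[0,0,0]],[1,[0,-2,-4.5],[0,0,0]],[1,[0,-2,-4.5],[0,0,0]],[1,[0,-2,-4.5],[0,0,0]]]'; python3 -m creep '[[1,[0,0,0],[8,0,0]],[1,[0,0,0],[8,0,0]],[1,[0,0,0],[8,0,0]],[1,[0,0,0],[2,0,0]],[1,[0,0,0],[0,0,0]]]'; python3 -c "
from h import *
plan([.605,-.198,.2],-7.5)"
```

```text
time: 1.25
tool_pos: [0.5549, -0.2483, 0.248]
orientation: [-2.61, 1.57, 0.864]
force: [0.2, -1.5, -0.3]
width: 0.0916
time: 1.75
tool_pos: [0.5595, -0.2404, 0.2463]
orientation: [-1.441, 1.567, 1.573]
force: [-0.8, 0.2, -0.1]
width: 0.0917
t 1.75 pos [ 0.5595 -0.2404  0.2463] F [-0.8  0.2 -0.1] w 0.0917 j [-0.61  0.21  1.42  0.    1.51  1.09]
tool axes
 [[-0.    -0.127 -0.992]
 [ 0.004 -0.992  0.127]
 [-1.    -0.004  0.001]]
shift now-axes cm [ 4.65 -4.77 -3.98] shift target-axes [ 4.63 -4.8  -3.96] turn deg [0.19 0.03 0.22]
```

```bash
python3 -m creep '[[1,[1,-2.4,-2],[0,0,0]],[1,[1,-2.4,-2],[0,0,0]],[1,[1,0,0],[0,0,0]],[1,[1,0,0],[0,0,0]],[1,[0,0,0],[0,0,0]]]'; python3 -c "
from h import *
import cv2
plan([.605,-.198,.2],-7.5)
for n in('wrist','scene','top'):
  cv2.imwrite('pics/%s1.png'%n,get_image(n)['pixels'][:,:,::-1])
d=get_image('wrist')
import pickle;pickle.dump(d,open('w1.pkl','wb'))
for X in ([.605,-.198,.115],[.553,-.192,.1]): print(proj(d,np.array(X)))
"
```

```text
time: 2.25
tool_pos: [0.6056, -0.1981, 0.2045]
orientation: [-1.199, 1.568, 1.817]
force: [0.1, 0.2, -0.2]
width: 0.0921
t 2.25 pos [ 0.6056 -0.1981  0.2045] F [ 0.1  0.2 -0.2] w 0.0921 j [-0.51  0.31  1.39  0.    1.45  1.19]
tool axes
 [[-0.001 -0.125 -0.992]
 [ 0.003 -0.992  0.125]
 [-1.    -0.003  0.001]]
shift now-axes cm [ 0.45 -0.    0.06] shift target-axes [ 0.45 -0.01  0.06] turn deg [0.32 0.06 0.16]
(np.float64(322.315228101526), np.float64(199.9975807217698))
(np.float64(322.8571922111174), np.float64(243.1214777604502))
```

View pics/wrist1.png

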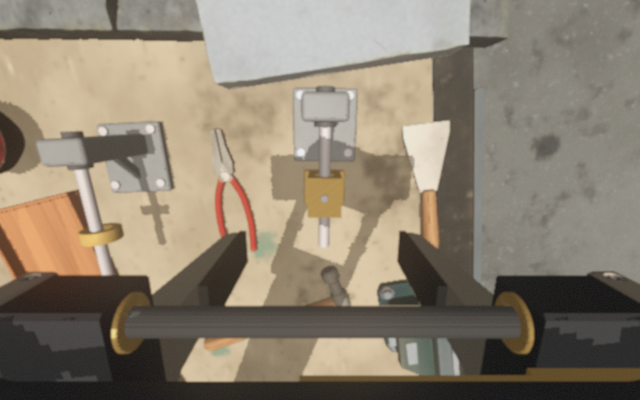

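Block top in the wrist view is centred near (324,197), against a prediction of (322,200). The rod end is near (323,246), against (323,243). That agrees to about 2 mm and the yaw is right, so I descend.

```bash
python3 -m creep '[[1,[4,0.1,0],[0,0,0]],[1,[4,0,0],[0,0,0]],[1,[2,0,0],[0,0,0]],[1,[1.5,0,0],[0,0,0]],[1,[0,0,0],[0,0,0]]]' 25; python3 -c "
from h import *
import cv2
plan([.605,-.198,.086],-7.5)
for n in('scene','wrist'):
  cv2.imwrite('pics/%s2.png'%n,get_image(n)['pixels'][:,:,::-1])
"
```

```text
time: 2.95
tool_pos: [0.6099, -0.2046, 0.0952]
orientation: [2.899, 1.556, -0.372]
force: [-0.8, 0.4, 0.5]
width: 0.0921
t 2.95 pos [ 0.6099 -0.2046  0.0952] F [-0.8  0.4  0.5] w 0.0921 j [-0.51  0.4   1.49  0.    1.24  1.19]
tool axes
 [[ 0.014 -0.129 -0.992]
 [-0.005 -0.992  0.129]
 [-1.     0.004 -0.014]]
shift now-axes cm [ 0.91 -0.6   0.59] shift target-axes [ 0.92 -0.59  0.58] turn deg [ 0.1  -0.82 -0.2 ]
```

View pics/wrist2.png

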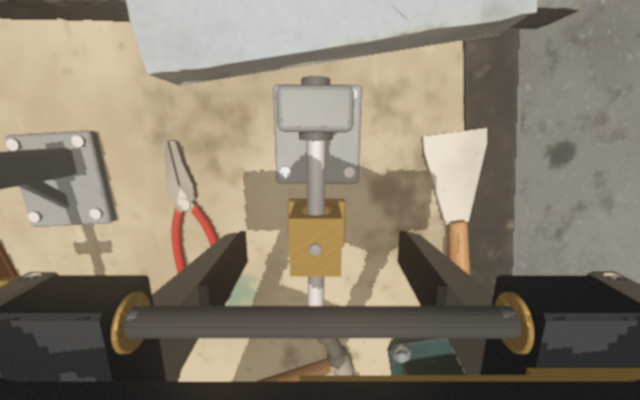

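View pics/scene2.png

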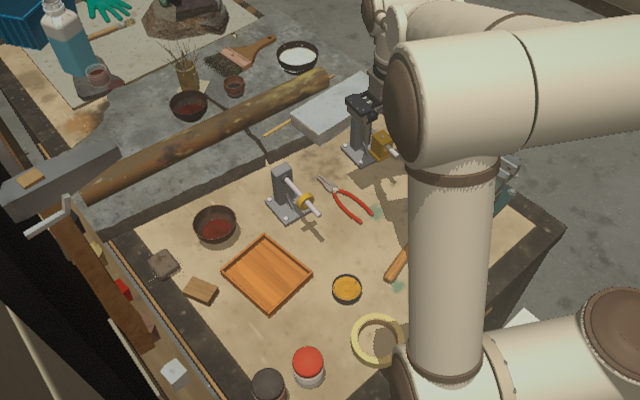

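The fingers straddle the block, which sits in the wrist view at about (317,240). The TCP has drifted about 6 mm, so I correct that first and then close.

```bash
python3 -m creep '[[1,[0.3,-0.6,0.6],[0,-0.8,0]],[1,[0.3,0,0],[0,0,0]],[1,[0.3,0,0],[0,0,0]],[1,[0,0,0],[0,0,0]],[1,[0,0,0],[0,0,0]]]' 25; python3 -c "
from h import *
import cv2,pickle
plan([.605,-.198,.086],-7.5)
d=get_image('wrist');cv2.imwrite('pics/wrist3.png',d['pixels'][:,:,::-1])
for X in ([.605,-.198,.115],[.553,-.192,.1]): print(proj(d,np.array(X)))
"
```

```text
time: 3.55
tool_pos: [0.6097, -0.1998, 0.0942]
orientation: [2.531, 1.555, -0.74]
force: [0.2, 0.1, 0.4]
width: 0.092
t 3.55 pos [ 0.6097 -0.1998  0.0942] F [0.2 0.1 0.4] w 0.092 j [-0.5   0.39  1.5  -0.    1.23  1.2 ]
tool axes
 [[ 0.011 -0.128 -0.992]
 [-0.01  -0.992  0.128]
 [-1.     0.009 -0.013]]
shift now-axes cm [ 0.81 -0.13  0.5 ] shift target-axes [ 0.82 -0.12  0.49] turn deg [ 0.13 -0.72 -0.51]
(np.float64(321.73154799253433), np.float64(248.75128005897955))
(np.float64(322.5718836199024), np.float64(307.5487619850826))
```

View pics/wrist3.png

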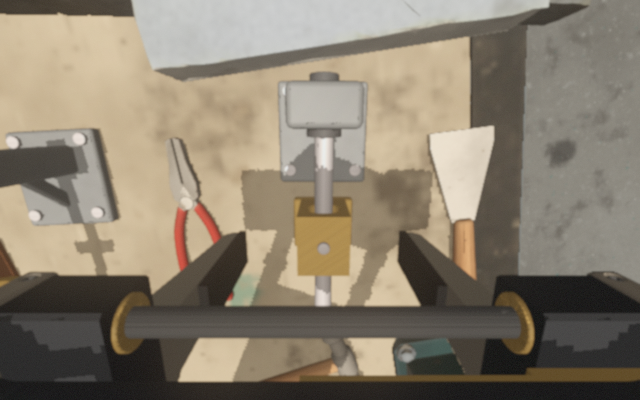

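```bash
python3 -m creep '[[1,[1.2,0,0.8],[0,-1,-0.5]],[1,[0,0,0],[0,0,0]],[1,[0,0,0],[0,0,0]],[1,[0,0,0],[0,0,0]],[1,[0,0,0],[0,0,0]]]' 25; python3 -c "
from h import *
plan([.605,-.198,.086],-7.5)
"
```

```text
time: 4.1
tool_pos: [0.6007, -0.199, 0.0804]
orientation: [-0.142, 1.563, 2.87]
force: [-0.0, -1.0, 0.2]
width: 0.0923
t 4.1 pos [ 0.6007 -0.199   0.0804] F [-0.  -1.   0.2] w 0.0923 j [-0.51  0.41  1.51 -0.    1.23  1.19]
tool axes
 [[-0.007 -0.129 -0.992]
 [ 0.002 -0.992  0.129]
 [-1.    -0.001  0.008]]
shift now-axes cm [-0.56 -0.15 -0.41] shift target-axes [-0.56 -0.15 -0.41] turn deg [0.11 0.43 0.06]
```

```bash
python3 -m creep '[[1,[-0.5,-0.1,-0.4],[0,0.4,0]],[1,[0,0,0],[0,0,0]],[1,[0,0,0],[0,0,0]],[1,[0,0,0],[0,0,0]],[1,[0,0,0],[0,0,0]]]' 25; python3 -c "
from h import *
plan([.605,-.198,.086],-7.5)
"
```

```text
time: 4.6
tool_pos: [0.6059, -0.1986, 0.0868]
orientation: [-2.844, 1.569, 0.169]
force: [0.2, 0.0, 0.0]
width: 0.0919
t 4.6 pos [ 0.6059 -0.1986  0.0868] F [0.2 0.  0. ] w 0.0919 j [-0.51  0.4   1.5   0.    1.23  1.19]
tool axes
 [[ 0.002 -0.128 -0.992]
 [ 0.    -0.992  0.128]
 [-1.    -0.001 -0.002]]
shift now-axes cm [ 0.08 -0.05  0.1 ] shift target-axes [ 0.08 -0.05  0.1 ] turn deg [ 0.12 -0.1   0.03]
```

Aligned. Closing.

```bash
python3 -m creep '[[0.3,[0,0,0],[0,0,0]],[0.3,[0,0,0],[0,0,0]],[0.2,[0,0,0],[0,0,0]],[0.1,[0,0,0],[0,0,0]],[0,[0,0,0],[0,0,0]]]' 25;python3 -m creep '[[0,[0,0,0],[0,0,0]],[0,[0,0,0],[0,0,0]],[0,[0,0,0],[0,0,0]],[0,[0,0,0],[0,0,0]],[0,[0,0,0],[0,0,0]]]' 25; python3 -c "
from h import *
plan([.605,-.198,.086],-7.5)
"
```

```text
time: 5.1
tool_pos: [0.6057, -0.1985, 0.0865]
orientation: [-2.654, 1.569, 0.359]
force: [0.5, -0.1, 0.6]
width: 0.0538
time: 5.6
tool_pos: [0.6061, -0.2041, 0.0897]
orientation: [1.971, 1.56, -1.299]
force: [-3.3, -5.0, 4.3]
width: 0.014
t 5.6 pos [ 0.6061 -0.2041  0.0897] F [-3.3 -5.   4.3] w 0.014 j [-0.51  0.4   1.5  -0.01  1.23  1.19]
tool axes
 [[ 0.003 -0.128 -0.992]
 [-0.01  -0.992  0.128]
 [-1.     0.01  -0.004]]
shift now-axes cm [ 0.36 -0.6   0.19] shift target-axes [ 0.37 -0.59  0.19] turn deg [ 0.12 -0.23 -0.55]
```

Width 14 mm is less than the 34 mm body, so this is not the intended grip. I'll look.

```bash
python3 -c "
from h import *
import cv2
for n in('wrist','top','scene'):
  d=get_image(n);cv2.imwrite('pics/%s4.png'%n,d['pixels'][:,:,::-1])
  for X in ([.605,-.198,.115],[.553,-.192,.1]): print(proj(d,np.array(X)))
s=manip.sense();print(s['width'],s['force'],s['tool_pos'],s['time'])
"
```

```text
(np.float64(314.1409993349492), np.float64(247.4698737696965))
(np.float64(315.9851142711274), np.float64(307.3082959592213))
(np.float64(417.43096922799845), np.float64(183.94802109103776))
(np.float64(413.92253517539916), np.float64(206.38472414911715))
(np.float64(382.46444721333995), np.float64(136.4959962399916))
(np.float64(396.3026614401981), np.float64(154.59106513185318))
0.0018418532367560504 [-4.20827708 -6.47853575 12.50602381] [ 0.60683469 -0.20586135  0.09140131] 5.75
```

View pics/wrist4.png

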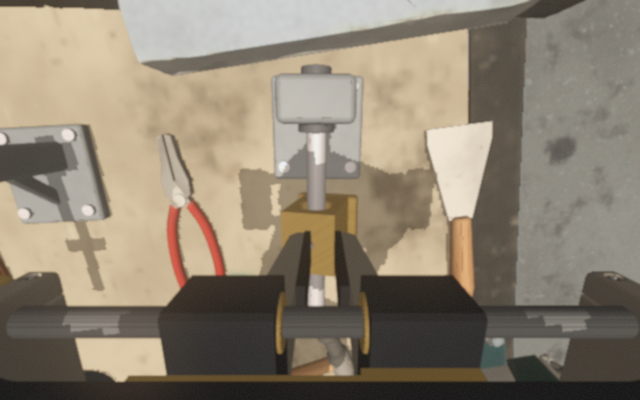

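View pics/top4.png

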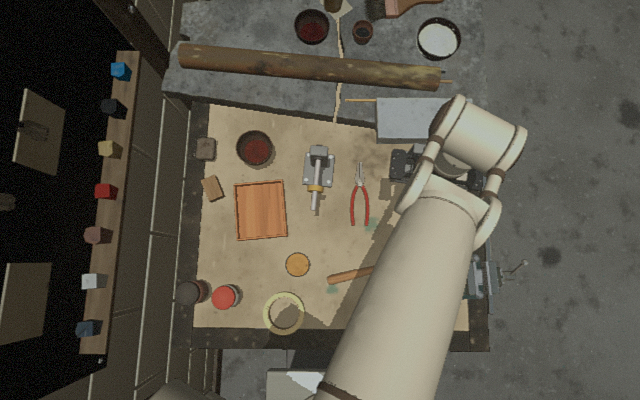

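View pics/scene4.png

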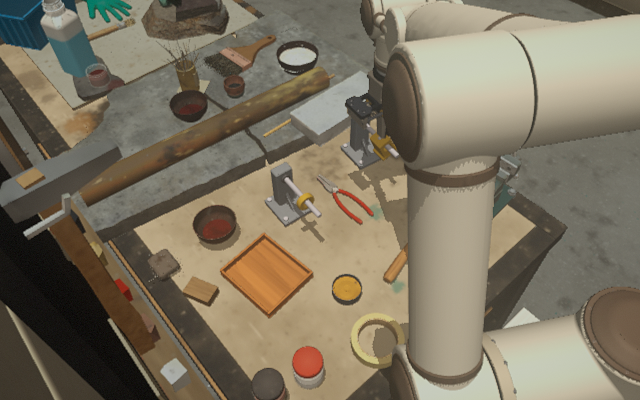

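```bash
python3 -c "
from h import *
s=manip.sense();R=Ro.from_euler('xyz',s['orientation']).as_matrix();p=s['tool_pos']
d=get_image('wrist');C=-np.array(d['R']).T@np.array(d['t'])
print('cam in tool',R.T@(C-p),'cam fwd in tool',R.T@np.array(d['R'])[2])
for y in (0,.046,-.046):
  for x in(.011,-.008,-.06):
    print(x,y,np.round(proj(d,p+R@np.array([x,y,0])),1))
print(s['width'],s['force'],s['wrist_torque'],p,s['time'])
"
python3 -c "
import cv2
a=cv2.imread('pics/wrist4.png');cv2.imwrite('pics/w4z.png',cv2.resize(a[170:300,240:400],None,fx=5,fy=5,interpolation=cv2.INTER_CUBIC)[:600])
a=cv2.imread('pics/scene4.png');cv2.imwrite('pics/s4z.png',cv2.resize(a[90:190,320:420],None,fx=6,fy=6,interpolation=cv2.INTER_CUBIC))
"
```

```text
cam in tool [-0.19813512 -0.00065654 -0.07341916] cam fwd in tool [ 9.65522601e-01 -6.96392555e-04  2.60318308e-01]
0.011 0 [323.2 225.2]
-0.008 0 [323.3 234.5]
-0.06 0 [323.6 271.7]
0.011 0.046 [385.9 225.2]
-0.008 0.046 [391.6 234.6]
-0.06 0.046 [414.4 271.8]
0.011 -0.046 [260.6 225.1]
-0.008 -0.046 [255.  234.5]
-0.06 -0.046 [232.8 271.7]
0.0018418532367560504 [-4.20827708 -6.47853575 12.50602381] [-1.39158102  0.92604616 -0.0186614 ] [ 0.60683469 -0.20586135  0.09140131] 5.75
```

View pics/w4z.png

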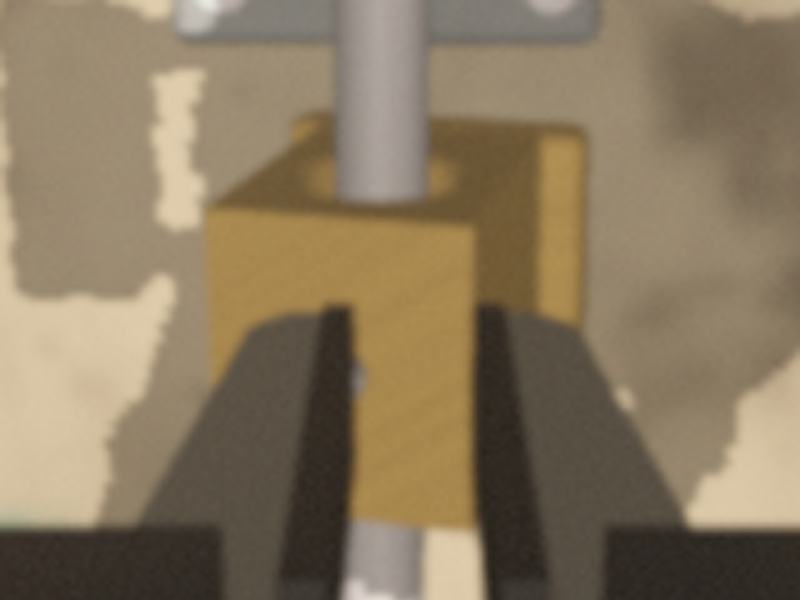

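View pics/s4z.png

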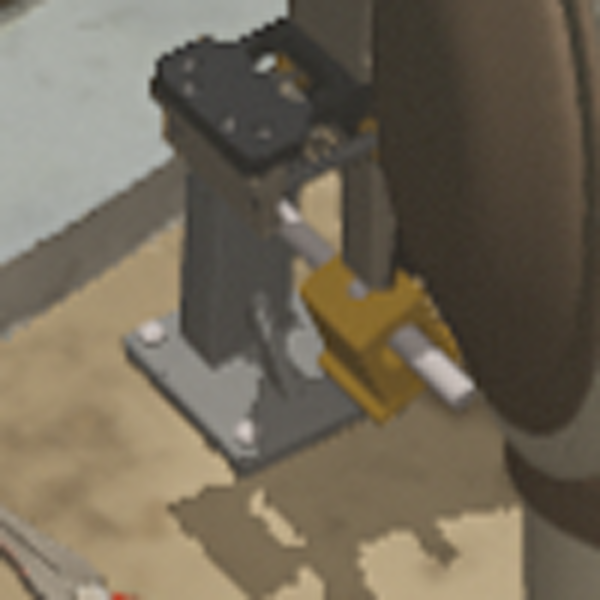

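```bash
python3 -c "
from h import *
import cv2
print(manip.tcp_to_tips,[a for a in dir(manip) if a[0]!='_'])
d=get_image('scene')
a=cv2.imread('pics/scene2.png')
R=np.array([[.014,-.129,-.992],[-.005,-.992,.129],[-1,.004,-.014]]);p=np.array([.6099,-.2046,.0952])
a=cv2.resize(a[70:170,330:430],None,fx=6,fy=6,interpolation=cv2.INTER_CUBIC)
for x,c in((.011,(0,0,255)),(-.008,(0,255,0)),(-.028,(255,0,0)),(-.077,(255,0,255))):
  for y in(.046,-.046):
    q=proj(d,p+R@np.array([x,y,0]));q=(int((q[0]-330)*6+3),int((q[1]-70)*6+3));print(x,y,q);cv2.circle(a,q,4,c,-1)
cv2.imwrite('pics/s2z.png',a)
"
```

```text
0.011 ['IKError', 'sense', 'tcp_to_tips']
0.011 0.046 (405, 395)
0.011 -0.046 (220, 490)
-0.008 0.046 (411, 361)
-0.008 -0.046 (223, 457)
-0.028 0.046 (416, 325)
-0.028 -0.046 (226, 421)
-0.077 0.046 (431, 231)
-0.077 -0.046 (235, 328)
```

View pics/s2z.png

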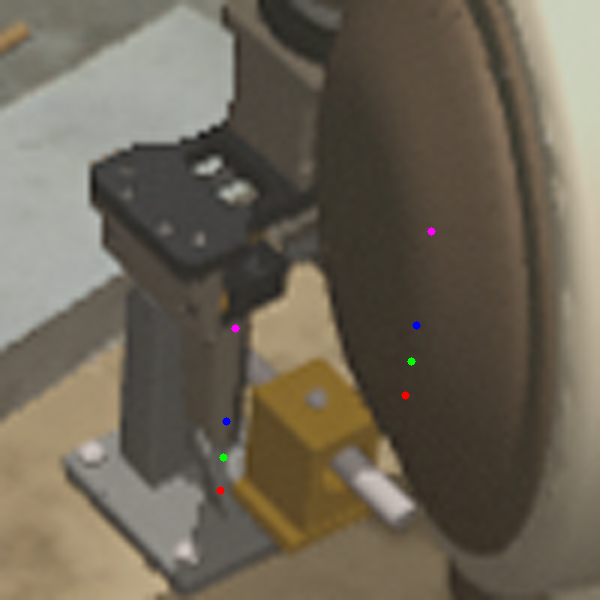

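The wrist and scene pictures both show the real fingertips well short of the stated 11 mm ahead of the TCP. They look to be about 25–30 mm behind it. The fingers therefore closed over the block's top and tipped it. I'll open, let the block swing back, and measure the offset properly.

```bash
python3 -m creep '[[0.5,[0,0,0],[0,0,0]],[1,[0,0,0],[0,0,0]],[1,[0,0,0],[0,0,0]],[1,[-1,0,0],[0,0,0]],[1,[-1,0,0],[0,0,0]]]' 25; python3 -m creep '[[1,[0,0,0],[0,0,0]],[1,[0,0,0],[0,0,0]],[1,[0,0,0],[0,0,0]],[1,[0,0,0],[0,0,0]],[1,[0,0,0],[0,0,0]]]';python3 -c "
from h import *
import cv2
plan([.605,-.198,.1],-7.5)
for n in('wrist','scene'):
  d=get_image(n);cv2.imwrite('pics/%s5.png'%n,d['pixels'][:,:,::-1])
  for X in ([.605,-.198,.115],[.553,-.192,.1]): print(proj(d,np.array(X)))
"
python3 -c "
import cv2
a=cv2.imread('pics/scene5.png');cv2.imwrite('pics/s5z.png',cv2.resize(a[70:170,320:420],None,fx=6,fy=6,interpolation=cv2.INTER_CUBIC))
"
```

```text
time: 6.35
tool_pos: [0.606, -0.2045, 0.1116]
orientation: [1.988, 1.56, -1.283]
force: [-0.4, 0.0, 0.8]
width: 0.0386
time: 6.85
tool_pos: [0.6071, -0.2044, 0.1137]
orientation: [2.163, 1.558, -1.108]
force: [0.1, 0.4, -0.4]
width: 0.0782
t 6.85 pos [ 0.6071 -0.2044  0.1137] F [ 0.1  0.4 -0.4] w 0.0782 j [-0.51  0.38  1.48 -0.01  1.27  1.19]
tool axes
 [[ 0.006 -0.129 -0.992]
 [-0.011 -0.992  0.129]
 [-1.     0.01  -0.007]]
shift now-axes cm [ 1.36 -0.62  0.3 ] shift target-axes [ 1.37 -0.61  0.29] turn deg [ 0.11 -0.4  -0.59]
(np.float64(314.5692016070642), np.float64(234.98089432306608))
(np.float64(316.17879241033665), np.float64(290.5373349978686))
(np.float64(382.46444721333995), np.float64(136.4959962399916))
(np.float64(396.3026614401981), np.float64(154.59106513185318))
```

View pics/wrist5.png

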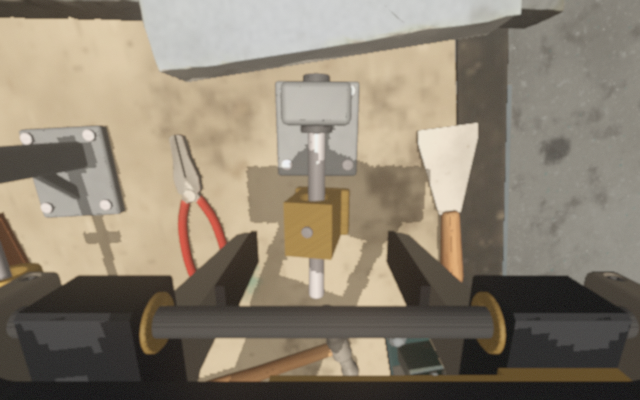

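View pics/s5z.png

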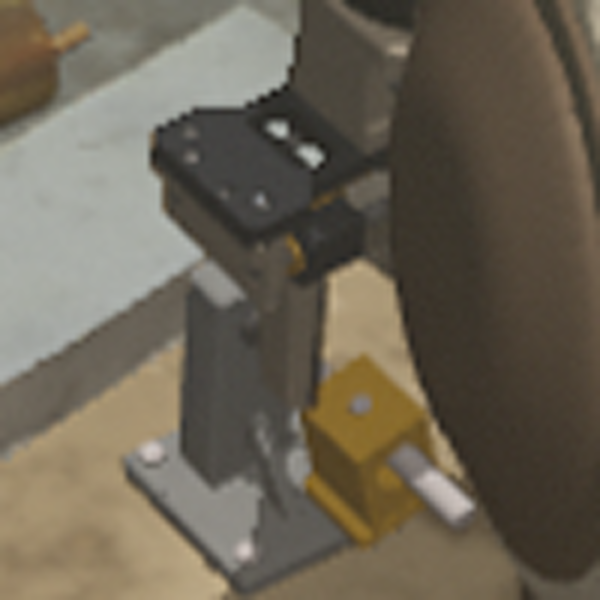

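Same result at a second opening: the tip sits at depth 0.181 m, about 28 mm behind the TCP. The block hangs free but rolled a few degrees, with its top hole at (307,232). I'll recentre and descend so the real tips are at about z = 0.08, which puts the TCP near 0.053.

```bash
python3 -m creep '[[1,[0,-0.8,0.3],[0,-0.5,-0.7]],[1,[0,0,0],[0,0,0]],[1,[0,0,0],[0,0,0]],[1,[0,0,0],[0,0,0]],[1,[0,0,0],[0,0,0]]]'; python3 -c "
from h import *
plan([.605,-.198,.07],-7.5)
"
```

```text
time: 7.45
tool_pos: [0.6047, -0.1951, 0.1131]
orientation: [-0.787, 1.566, 2.225]
force: [0.3, -1.0, 0.3]
width: 0.0919
t 7.45 pos [ 0.6047 -0.1951  0.1131] F [ 0.3 -1.   0.3] w 0.0919 j [-0.5   0.38  1.48  0.    1.29  1.2 ]
tool axes
 [[-0.003 -0.128 -0.992]
 [ 0.004 -0.992  0.128]
 [-1.    -0.003  0.003]]
shift now-axes cm [ 4.31  0.3  -0.08] shift target-axes [ 4.31  0.28 -0.07] turn deg [0.12 0.19 0.19]
```

```bash
python3 -m creep '[[1,[1.5,0.25,0],[0,0.2,0.2]],[1,[1.5,0,0],[0,0,0]],[1,[1.5,0,0],[0,0,0]],[1,[0,0,0],[0,0,0]],[1,[0,0,0],[0,0,0]]]'; python3 -c "
from h import *
import cv2
plan([.605,-.198,.053],-7.5)
for n in('wrist','scene'):
  d=get_image(n);cv2.imwrite('pics/%s6.png'%n,d['pixels'][:,:,::-1])
  for X in ([.605,-.198,.115],[.553,-.192,.1]): print(proj(d,np.array(X)))
a=cv2.imread('pics/scene6.png');cv2.imwrite('pics/s6z.png',cv2.resize(a[70:170,320:420],None,fx=6,fy=6,interpolation=cv2.INTER_CUBIC))
"
```

```text
time: 7.95
tool_pos: [0.6046, -0.1977, 0.0657]
orientation: [2.865, 1.57, -0.406]
force: [0.2, -0.6, 0.4]
width: 0.0921
t 7.95 pos [ 0.6046 -0.1977  0.0657] F [ 0.2 -0.6  0.4] w 0.0921 j [-0.51  0.42  1.52  0.    1.2   1.19]
tool axes
 [[ 0.    -0.129 -0.992]
 [-0.    -0.992  0.129]
 [-1.     0.    -0.   ]]
shift now-axes cm [ 1.27  0.03 -0.05] shift target-axes [ 1.27  0.03 -0.05] turn deg [ 0.11 -0.03 -0.01]
(np.float64(324.0116409614002), np.float64(261.3446878878025))
(np.float64(324.87925700265674), np.float64(326.30332638688174))
(np.float64(382.46444721333995), np.float64(136.4959962399916))
(np.float64(396.3026614401981), np.float64(154.59106513185318))
```

View pics/wrist6.png

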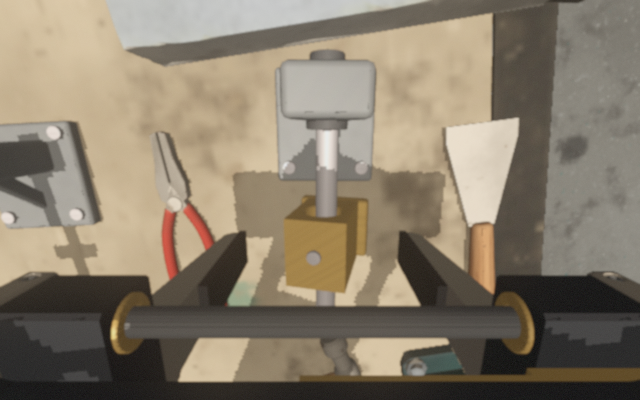

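View pics/s6z.png

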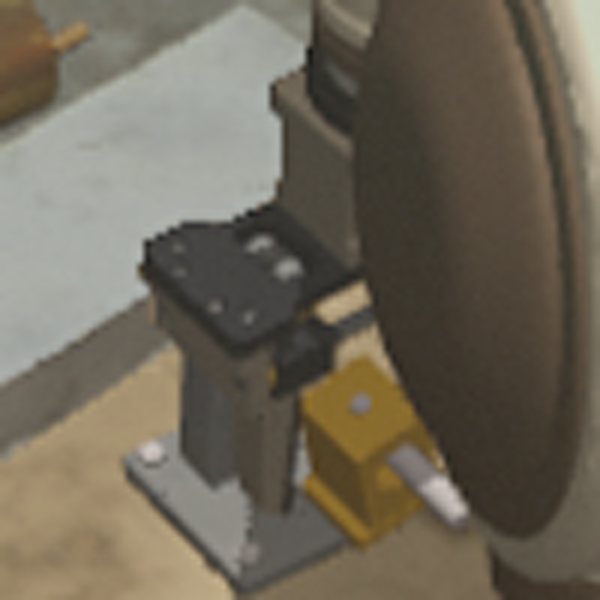

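```bash
python3 -c "
from h import *
s=manip.sense();R=Ro.from_euler('xyz',s['orientation']).as_matrix();p=s['tool_pos']
for n,o in(('scene',(320,70,6)),('wrist',(0,0,1))):
  d=cam(n)
  for x in(.011,-.008,-.018,-.028):
    print(n,x,[tuple(int(v) for v in ((q[0]-o[0])*o[2],(q[1]-o[1])*o[2])) for q in [proj(d,p+R@np.array([x,y,z])) for y in(-.046,-.064) for z in(-.01,.01)]])
"
```

```text
scene 0.011 [(254, 538), (285, 569), (217, 557), (248, 589)]
scene -0.008 [(257, 505), (288, 537), (220, 524), (250, 556)]
scene -0.018 [(258, 488), (289, 519), (221, 507), (251, 539)]
scene -0.028 [(260, 470), (291, 502), (222, 489), (253, 521)]
wrist 0.011 [(259, 212), (261, 238), (235, 212), (237, 238)]
wrist -0.008 [(254, 220), (255, 248), (227, 220), (229, 248)]
wrist -0.018 [(250, 225), (252, 254), (222, 225), (224, 254)]
wrist -0.028 [(246, 231), (248, 261), (216, 231), (219, 261)]
```

The scene view also puts the tip at about −0.02 to −0.028, so the tips are now at z≈0.09. I go down another 1 cm and close.

```bash
python3 -m creep '[[1,[1.0,0,0],[0,0,0]],[1,[0,0,0],[0,0,0]],[0.6,[0,0,0],[0,0,0]],[0.3,[0,0,0],[0,0,0]],[0.2,[0,0,0],[0,0,0]]]' 25;python3 -m creep '[[0.2,[0,0,0],[0,0,0]],[0.2,[0,0,0],[0,0,0]],[0.2,[0,0,0],[0,0,0]],[0.2,[0,0,0],[0,0,0]],[0.2,[0,0,0],[0,0,0]]]'; python3 -c "
from h import *
import cv2
plan([.605,-.198,.056],-7.5)
for n in('wrist','scene'):
  d=get_image(n);cv2.imwrite('pics/%s7.png'%n,d['pixels'][:,:,::-1])
"
```

```text
time: 8.65
tool_pos: [0.606, -0.1984, 0.0572]
orientation: [2.767, 1.566, -0.504]
force: [0.5, 0.4, 0.8]
width: 0.0702
time: 9.15
tool_pos: [0.6064, -0.1984, 0.0582]
orientation: [2.803, 1.565, -0.468]
force: [-1.4, 0.9, 0.6]
width: 0.0381
t 9.15 pos [ 0.6064 -0.1984  0.0582] F [-1.4  0.9  0.6] w 0.0381 j [-0.51  0.43  1.52  0.    1.18  1.19]
tool axes
 [[ 0.005 -0.128 -0.992]
 [-0.002 -0.992  0.128]
 [-1.     0.002 -0.005]]
shift now-axes cm [ 0.22 -0.03  0.14] shift target-axes [ 0.22 -0.03  0.14] turn deg [ 0.12 -0.29 -0.1 ]
```

View pics/wrist7.png

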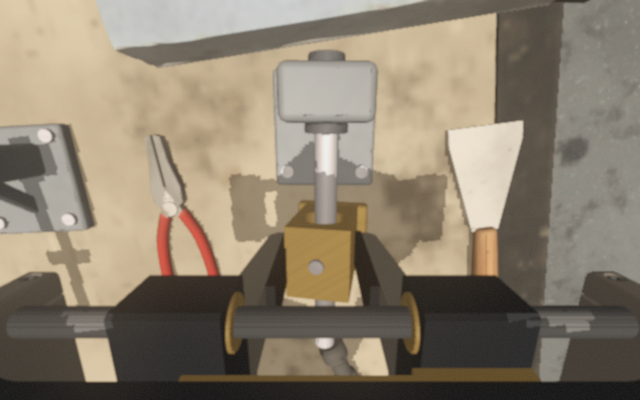

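The fingers now straddle the body. I keep closing.

```bash
python3 -m creep '[[0.2,[0,0,0],[0,0,0]],[0.2,[0,0,0],[0,0,0]],[0.2,[0,0,0],[0,0,0]],[0.2,[0,0,0],[0,0,0]],[0.2,[0,0,0],[0,0,0]]]' 30; python3 -c "
from h import *
import cv2
plan([.605,-.198,.056],-7.5)
for n in('wrist','scene'):
  d=get_image(n);cv2.imwrite('pics/%s8.png'%n,d['pixels'][:,:,::-1])
"
```

```text
time: 9.75
tool_pos: [0.6063, -0.1985, 0.0581]
orientation: [2.79, 1.565, -0.481]
force: [0.8, 0.9, 1.7]
width: 0.0381
t 9.75 pos [ 0.6063 -0.1985  0.0581] F [0.8 0.9 1.7] w 0.0381 j [-0.51  0.43  1.52  0.    1.18  1.19]
tool axes
 [[ 0.005 -0.129 -0.992]
 [-0.003 -0.992  0.129]
 [-1.     0.002 -0.005]]
shift now-axes cm [ 0.21 -0.03  0.14] shift target-axes [ 0.21 -0.03  0.14] turn deg [ 0.12 -0.29 -0.11]
```

View pics/wrist8.png

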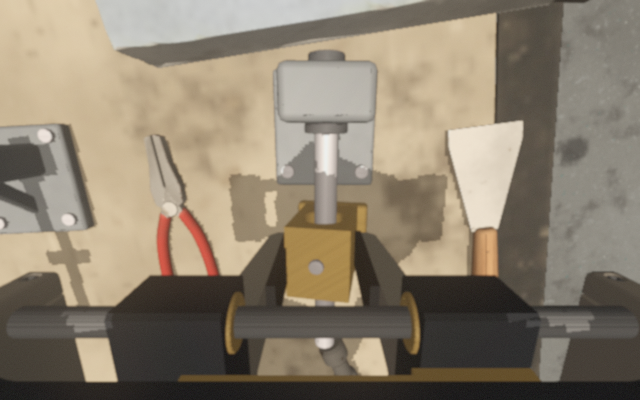

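```bash
python3 -c "
import cv2
a=cv2.imread('pics/wrist8.png');cv2.imwrite('pics/w8z.png',cv2.resize(a[180:310,250:400],None,fx=4,fy=4,interpolation=cv2.INTER_CUBIC))
a=cv2.imread('pics/scene8.png');cv2.imwrite('pics/s8z.png',cv2.resize(a[90:170,340:420],None,fx=7,fy=7,interpolation=cv2.INTER_CUBIC))
"
```

```text
(no output)
```

View pics/w8z.png

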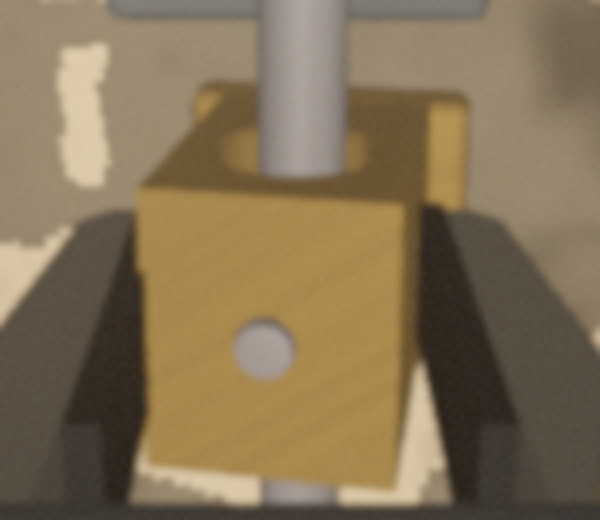

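View pics/s8z.png

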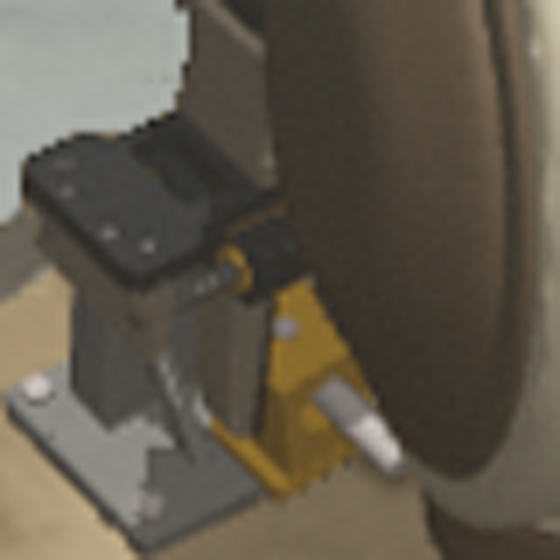

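The jaws are jammed diagonally across the rolled block (38 mm): left pad on the top-left edge, right tip on the lower right side. I'll open slightly, push the block's top to the right with the left finger to square it, and close again.

```bash
python3 -m creep '[[0.5,[0,0,0],[0,0,0]],[0.5,[0,0,0],[0,0,0]],[0.5,[0.2,0.5,0.1],[0,-0.3,0]],[0.5,[0,0.5,0],[0,0,0]],[0.5,[0,0,0],[0,0,0]]]' 30; python3 -c "
from h import *
import cv2
plan([.605,-.198,.056],-7.5)
for n in('wrist','scene'):
  d=get_image(n);cv2.imwrite('pics/%s9.png'%n,d['pixels'][:,:,::-1])
a=cv2.imread('pics/wrist9.png');cv2.imwrite('pics/w9z.png',cv2.resize(a[180:310,250:400],None,fx=4,fy=4,interpolation=cv2.INTER_CUBIC))
"
```

```text
time: 10.35
tool_pos: [0.6048, -0.2037, 0.0557]
orientation: [-1.473, 1.563, 1.54]
force: [-0.0, -0.0, -0.3]
width: 0.0462
t 10.35 pos [ 0.6048 -0.2037  0.0557] F [-0.  -0.  -0.3] w 0.0462 j [-0.52  0.44  1.52  0.01  1.19  1.18]
tool axes
 [[ 0.    -0.129 -0.992]
 [ 0.008 -0.992  0.129]
 [-1.    -0.008  0.001]]
shift now-axes cm [-0.03 -0.57  0.05] shift target-axes [-0.03 -0.57  0.05] turn deg [0.12 0.04 0.45]
```

View pics/w9z.png

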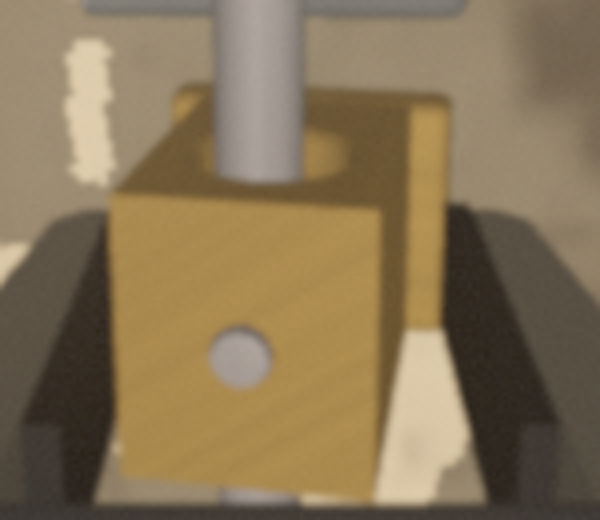

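```bash
python3 -m creep '[[0.5,[0,0.5,0],[0,0,0]],[0.5,[0,0.5,0],[0,0,0]],[0.5,[0,0.2,0],[0,0,0]],[0.5,[0,0,0],[0,0,0]],[0.5,[0,0,0],[0,0,0]]]' 30; python3 -c "
from h import *
import cv2
plan([.605,-.198,.056],-7.5)
for n in('wrist','scene'):
  d=get_image(n);cv2.imwrite('pics/%s10.png'%n,d['pixels'][:,:,::-1])
a=cv2.imread('pics/wrist10.png');cv2.imwrite('pics/w10z.png',cv2.resize(a[180:310,250:400],None,fx=4,fy=4,interpolation=cv2.INTER_CUBIC))
"
```

```text
time: 10.95
tool_pos: [0.6043, -0.2067, 0.0562]
orientation: [-1.473, 1.545, 1.54]
force: [-0.1, 2.6, 1.0]
width: 0.0457
t 10.95 pos [ 0.6043 -0.2067  0.0562] F [-0.1  2.6  1. ] w 0.0457 j [-0.53  0.45  1.51  0.02  1.2   1.16]
tool axes
 [[ 0.001 -0.128 -0.992]
 [ 0.025 -0.991  0.128]
 [-1.    -0.025  0.002]]
shift now-axes cm [ 0.04 -0.87  0.04] shift target-axes [ 0.02 -0.87  0.04] turn deg [0.13 0.14 1.45]
```

View pics/w10z.png

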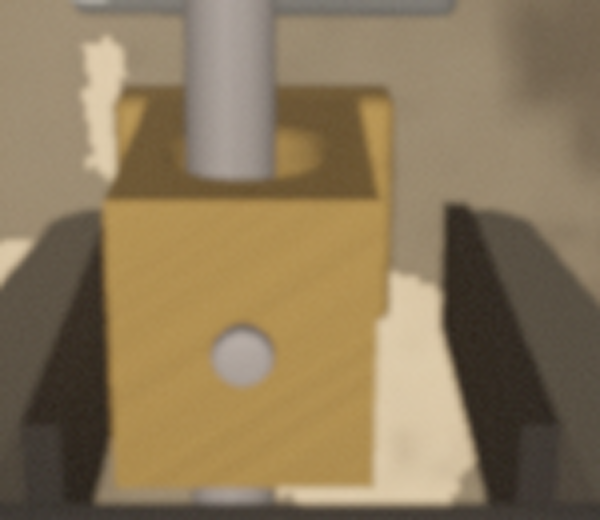

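The block is upright now: its top front edge is level, and the base shows symmetrically. Closing.

```bash
python3 -m creep '[[0.3,[0,-0.2,0],[0,0,1]],[0.2,[0,-0.2,0],[0,0,0]],[0.2,[0,0,0],[0,0,0]],[0.2,[0,0,0],[0,0,0]],[0.2,[0,0,0],[0,0,0]]]' 40; python3 -c "
from h import *
import cv2
plan([.605,-.198,.056],-7.5)
for n in('wrist','scene'):
  d=get_image(n);cv2.imwrite('pics/%s11.png'%n,d['pixels'][:,:,::-1])
a=cv2.imread('pics/wrist11.png');cv2.imwrite('pics/w11z.png',cv2.resize(a[180:310,250:400],None,fx=4,fy=4,interpolation=cv2.INTER_CUBIC))
"
```

```text
time: 11.55
tool_pos: [0.6049, -0.2017, 0.0563]
orientation: [-1.265, 1.562, 1.747]
force: [1.1, 4.0, 1.6]
width: 0.0339
t 11.55 pos [ 0.6049 -0.2017  0.0563] F [1.1 4.  1.6] w 0.0339 j [-0.51  0.44  1.52  0.01  1.19  1.18]
tool axes
 [[-0.001 -0.129 -0.992]
 [ 0.008 -0.992  0.129]
 [-1.    -0.008  0.003]]
shift now-axes cm [ 0.03 -0.37  0.04] shift target-axes [ 0.03 -0.37  0.04] turn deg [0.07 0.15 0.46]
```

View pics/w11z.png

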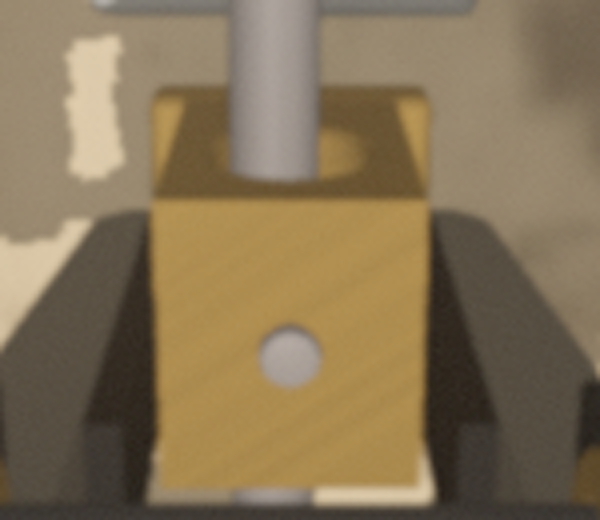

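Width is 33.9 mm and the grip is square. The rod sits to the left in the bore, so I centre it in y and lift 5 mm.

```bash
python3 -m creep '[[0.2,[-0.5,-0.4,0],[0,0.2,0.5]],[0.2,[0,0,0],[0,0,0]],[0.2,[0,0,0],[0,0,0]],[0.2,[0,0,0],[0,0,0]],[0.2,[0,0,0],[0,0,0]]]'; python3 -c "
from h import *
import cv2
plan([.605,-.198,.061],-7.5)
for n in('wrist','scene'):
  d=get_image(n);cv2.imwrite('pics/%s12.png'%n,d['pixels'][:,:,::-1])
a=cv2.imread('pics/wrist12.png');cv2.imwrite('pics/w12z.png',cv2.resize(a[180:310,250:400],None,fx=4,fy=4,interpolation=cv2.INTER_CUBIC))
a=cv2.imread('pics/scene12.png');cv2.imwrite('pics/s12z.png',cv2.resize(a[90:170,340:420],None,fx=7,fy=7,interpolation=cv2.INTER_CUBIC))
"
```

```text
time: 12.15
tool_pos: [0.6028, -0.199, 0.0587]
orientation: [0.774, 1.566, -2.498]
force: [-0.4, 0.1, -3.7]
width: 0.0338
t 12.15 pos [ 0.6028 -0.199   0.0587] F [-0.4  0.1 -3.7] w 0.0338 j [-0.51  0.43  1.52 -0.01  1.19  1.2 ]
tool axes
 [[-0.004 -0.13  -0.992]
 [-0.003 -0.992  0.13 ]
 [-1.     0.004  0.004]]
shift now-axes cm [-0.23 -0.13 -0.2 ] shift target-axes [-0.23 -0.13 -0.2 ] turn deg [ 0.04  0.22 -0.21]
```

View pics/w12z.png

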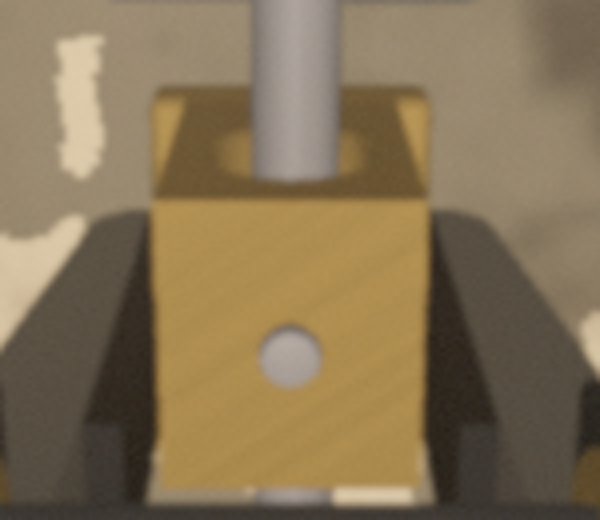

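View pics/s12z.png

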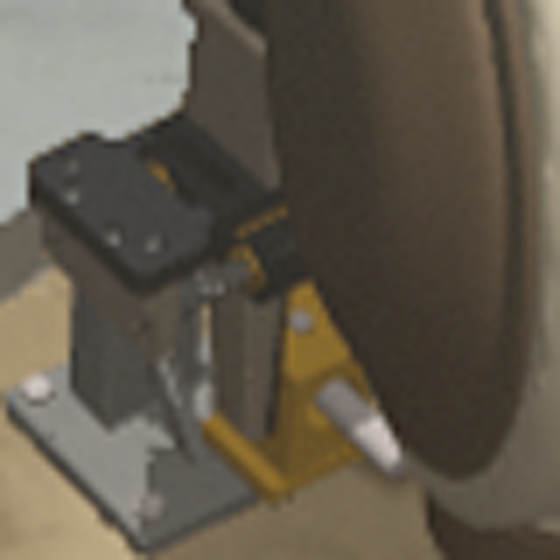

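Rod centred in the bore, and Fz of −3.7 N means the block's weight is carried. Lift 2 mm more and start sliding along tool +z, which lies along the rod.

```bash
python3 -m creep '[[0.2,[-0.25,-0.1,0],[0,0.2,-0.2]],[0.2,[0,0,0.5],[0,0,0]],[0.2,[0,0,1],[0,0,0]],[0.2,[0,0,1],[0,0,0]],[0.2,[0,0,0],[0,0,0]]]'; python3 -c "
from h import *
import cv2
plan([.605-.0991*.9,-.198+.013*.9,.061],-7.5)
for n in('wrist',):
  d=get_image(n);cv2.imwrite('pics/%s13.png'%n,d['pixels'][:,:,::-1])
a=cv2.imread('pics/wrist13.png');cv2.imwrite('pics/w13z.png',cv2.resize(a[180:310,250:400],None,fx=4,fy=4,interpolation=cv2.INTER_CUBIC))
"
```

```text
time: 12.75
tool_pos: [0.5768, -0.1947, 0.0616]
orientation: [2.884, 1.571, -0.388]
force: [0.1, 0.5, -2.8]
width: 0.0336
t 12.75 pos [ 0.5768 -0.1947  0.0616] F [ 0.1  0.5 -2.8] w 0.0336 j [-0.52  0.36  1.61  0.    1.17  1.18]
tool axes
 [[ 0.    -0.13  -0.992]
 [-0.    -0.992  0.13 ]
 [-1.     0.    -0.   ]]
shift now-axes cm [ 0.06 -0.04  6.15] shift target-axes [ 0.06 -0.04  6.15] turn deg [ 0.04 -0.01 -0.  ]
```

View pics/w13z.png

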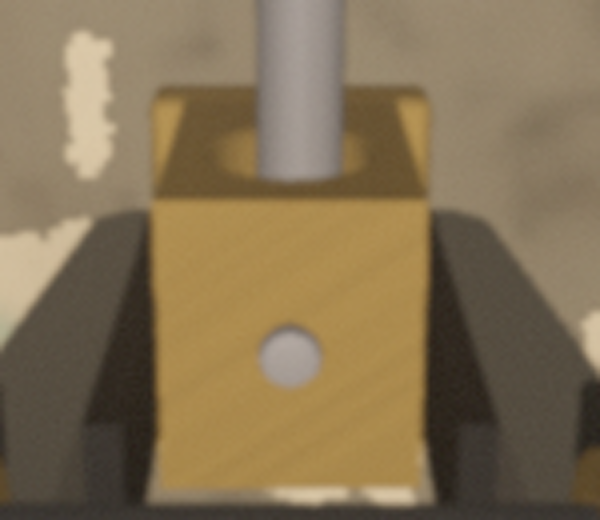

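```bash
python3 -m creep '[[0.2,[0.05,0,1.3],[0,0,0]],[0.2,[0,0,1.3],[0,0,0]],[0.2,[0,0,1.3],[0,0,0]],[0.2,[0,0,1.3],[0,0,0]],[0.2,[0,0,0],[0,0,0]]]'; python3 -c "
from h import *
import cv2
plan([.605-.0991*1,-.198+.013*1,.061],-7.5)
for n in('wrist',):
  d=get_image(n);cv2.imwrite('pics/%s14.png'%n,d['pixels'][:,:,::-1])
"
```

```text
time: 13.3
tool_pos: [0.5268, -0.1889, 0.0624]
orientation: [2.848, 1.565, -0.423]
force: [2.0, 0.1, -4.4]
width: 0.0339
t 13.3 pos [ 0.5268 -0.1889  0.0624] F [ 2.   0.1 -4.4] w 0.0339 j [-0.56  0.24  1.76  0.    1.14  1.14]
tool axes
 [[ 0.005 -0.13  -0.992]
 [-0.002 -0.992  0.13 ]
 [-1.     0.002 -0.005]]
shift now-axes cm [ 0.13 -0.11  2.13] shift target-axes [ 0.14 -0.11  2.13] turn deg [ 0.04 -0.3  -0.09]
```

View pics/wrist14.png

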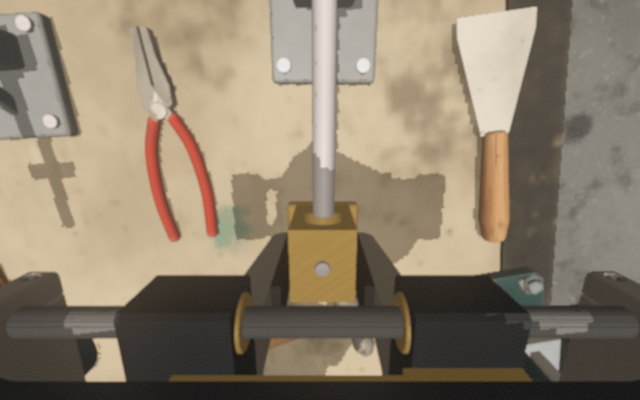

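The rod end is still just inside the bore. Slide on.

```bash
python3 -m creep '[[0.2,[0.1,-0.05,1.3],[0,-0.3,0]],[0.2,[0,0,1.3],[0,0,0]],[0.2,[0,0,1.3],[0,0,0]],[0.2,[0,0,0],[0,0,0]],[0.2,[0,0,0],[0,0,0]]]'; python3 -c "
from h import *
import cv2
plan([.47,-.05,.19],-7.5)
for n in('wrist',):
  d=get_image(n);cv2.imwrite('pics/%s15.png'%n,d['pixels'][:,:,::-1])
"
```

```text
time: 13.85
tool_pos: [0.4939, -0.1856, 0.0635]
orientation: [2.682, 1.561, -0.59]
force: [-0.6, -0.8, -3.3]
width: 0.0339
t 13.85 pos [ 0.4939 -0.1856  0.0635] F [-0.6 -0.8 -3.3] w 0.0339 j [-0.59  0.16  1.85 -0.    1.12  1.11]
tool axes
 [[ 0.008 -0.13  -0.992]
 [-0.005 -0.992  0.13 ]
 [-1.     0.004 -0.009]]
shift now-axes cm [-12.74 -13.08   4.02] shift target-axes [-12.65 -13.13   4.14] turn deg [ 0.05 -0.5  -0.25]
```

View pics/wrist15.png

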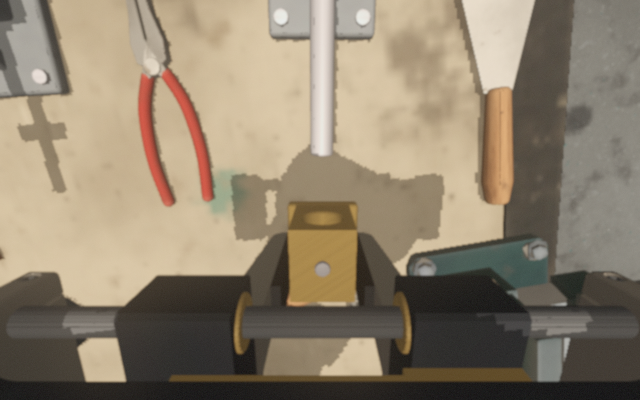

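The block is clear of the rod, whose end is at (322,152) with a gap. I raise and back off.

```bash
python3 -m creep '[[0.2,[-2,0,1],[0,-0.4,-0.2]],[0.2,[-3,0,1],[0,0,0]],[0.2,[-3,0,0],[0,0,0]],[0.2,[-3,0,0],[0,0,0]],[0.2,[-2,-1,0],[0,0,0]]]'; python3 -c "
from h import *
plan([.55,.19,.2],-7.5)"
```

```text
time: 14.4
tool_pos: [0.4758, -0.1728, 0.1949]
orientation: [-0.561, 1.567, 2.45]
force: [0.8, -0.4, -3.0]
width: 0.0339
t 14.4 pos [ 0.4758 -0.1728  0.1949] F [ 0.8 -0.4 -3. ] w 0.0339 j [-0.59 -0.02  1.77  0.    1.4   1.11]
tool axes
 [[-0.003 -0.13  -0.992]
 [ 0.002 -0.992  0.13 ]
 [-1.    -0.002  0.003]]
shift now-axes cm [ -0.44 -36.94  -2.64] shift target-axes [ -0.51 -36.94  -2.62] turn deg [0.03 0.19 0.12]
```

```bash
python3 -m creep '[[0.2,[-0.4,-3,0],[0,0,0]],[0.2,[0,-4,0],[0,0,0]],[0.2,[0,-4,0],[0,0,0]],[0.2,[0,-4,0],[0,0,0]],[0.2,[0,-4,0],[0,0,0]]]'; python3 -m creep '[[0.2,[0,-4,-0.5],[0,0,0]],[0.2,[0,-4,-0.5],[0,0,0]],[0.2,[0,-4,-0.5],[0,0,0]],[0.2,[0,-3,-0.5],[0,0,0]],[0.2,[0,-1.5,0],[0,0,0]]]';python3 -c "
from h import *
plan([.55,.19,.2],-7.5)"
```

```text
time: 14.9
tool_pos: [0.5091, 0.016, 0.2066]
orientation: [2.906, 1.558, -0.374]
force: [0.2, -0.3, -3.6]
width: 0.0335
time: 15.4
tool_pos: [0.5562, 0.189, 0.2078]
orientation: [3.111, 1.553, -0.164]
force: [0.7, -0.4, -3.7]
width: 0.0339
t 15.4 pos [0.5562 0.189  0.2078] F [ 0.7 -0.4 -3.7] w 0.0339 j [ 0.13  0.16  1.55 -0.01  1.41  1.83]
tool axes
 [[ 0.018 -0.133 -0.991]
 [-0.003 -0.991  0.133]
 [-1.     0.001 -0.018]]
shift now-axes cm [ 0.77 -0.02  0.64] shift target-axes [ 0.78 -0.02  0.62] turn deg [-0.14 -1.03 -0.03]
```

```bash
python3 -m creep '[[0.2,[3,0,0.6],[0,-1,0]],[0.2,[4,0,0],[0,0,0]],[0.2,[4,0,0],[0,0,0]],[0.2,[3,0,0],[0,0,0]],[0.2,[0,0,0],[0,0,0]]]';python3 -c "
from h import *
import cv2
plan([.55,.19,.02],-7.5)
for n in('scene','wrist','top'):
  d=get_image(n);cv2.imwrite('pics/%s16.png'%n,d['pixels'][:,:,::-1])
"
```

```text
time: 15.9
tool_pos: [0.5569, 0.1965, 0.0657]
orientation: [-2.754, 1.562, 0.261]
force: [-1.1, 0.2, -3.4]
width: 0.0336
t 15.9 pos [0.5569 0.1965 0.0657] F [-1.1  0.2 -3.4] w 0.0336 j [0.13 0.31 1.67 0.   1.15 1.83]
tool axes
 [[ 0.008 -0.126 -0.992]
 [ 0.002 -0.992  0.126]
 [-1.    -0.003 -0.008]]
shift now-axes cm [4.56 0.75 0.63] shift target-axes [4.57 0.74 0.59] turn deg [ 0.24 -0.46  0.19]
```

View pics/wrist16.png

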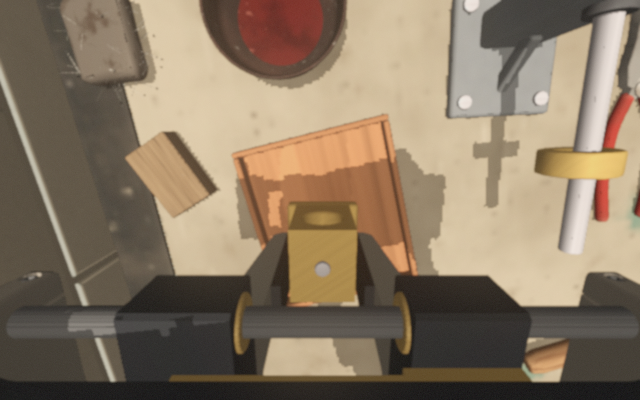

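View pics/scene16.png

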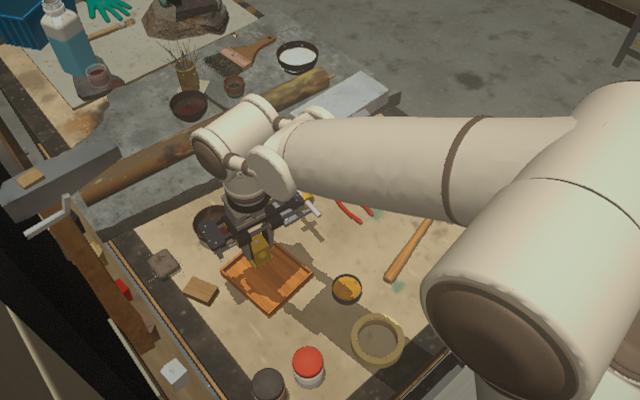

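Over the tray, with the tray corners at about (235,155) and (386,117) around the block. The collar is undisturbed at (581,163) and clear of the gripper. I recentre and lower.

```bash
python3 -m creep '[[0.2,[1,0.7,0.8],[0,-0.5,0.2]],[0.2,[1.5,0,0],[0,0,0]],[0.2,[1.5,0,0],[0,0,0]],[0.2,[0,0,0],[0,0,0]],[0.2,[0,0,0],[0,0,0]]]';python3 -c "
from h import *
import cv2
plan([.55,.19,.006],-7.5)
for n in('scene','wrist'):
  d=get_image(n);cv2.imwrite('pics/%s17.png'%n,d['pixels'][:,:,::-1])
a=cv2.imread('pics/scene17.png');cv2.imwrite('pics/s17z.png',cv2.resize(a[210:330,200:330],None,fx=5,fy=5,interpolation=cv2.INTER_CUBIC))
"
```

```text
time: 16.55
tool_pos: [0.5582, 0.1911, 0.0353]
orientation: [-2.893, 1.549, 0.121]
force: [0.7, 0.2, -2.8]
width: 0.0336
t 16.55 pos [0.5582 0.1911 0.0353] F [ 0.7  0.2 -2.8] w 0.0336 j [ 0.13  0.34  1.7  -0.    1.08  1.82]
tool axes
 [[ 0.022 -0.127 -0.992]
 [ 0.003 -0.992  0.127]
 [-1.    -0.005 -0.021]]
shift now-axes cm [2.91 0.23 0.86] shift target-axes [2.93 0.22 0.8 ] turn deg [ 0.21 -1.21  0.31]
```

View pics/s17z.png

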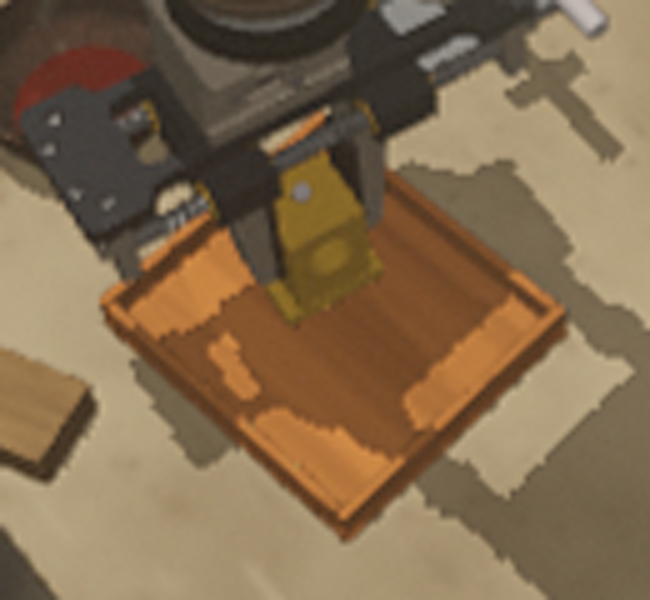

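```bash
python3 -m creep '[[0.2,[0.8,0.2,1],[0,-1.4,0.3]],[0.2,[0.7,0,0],[0,0,0]],[0.2,[0.5,0,0],[0,0,0]],[0.2,[0,0,0],[0,0,0]],[0.2,[0,0,0],[0,0,0]]]';python3 -c "
from h import *
plan([.55,.19,.006],-7.5)
print(back('top',255,150,.03))
"
```

```text
time: 17.15
tool_pos: [0.5476, 0.1906, 0.014]
orientation: [0.02, 1.566, 3.035]
force: [-0.1, 1.0, -2.9]
width: 0.0336
t 17.15 pos [0.5476 0.1906 0.014 ] F [-0.1  1.  -2.9] w 0.0336 j [0.13 0.37 1.71 0.   1.07 1.82]
tool axes
 [[-0.005 -0.127 -0.992]
 [ 0.    -0.992  0.127]
 [-1.     0.     0.005]]
shift now-axes cm [ 0.8   0.03 -0.25] shift target-axes [ 0.8   0.03 -0.25] turn deg [ 0.23  0.26 -0.01]
[0.70788799 0.20945087 0.03      ]
```

```bash
python3 -m creep '[[0.2,[0.4,0,0],[0,0.3,0]],[0.2,[0,0,0],[0,0,0]],[0.2,[0,0,0],[0,0,0]],[0.2,[0,0,0],[0,0,0]],[0.2,[0,0,0],[0,0,0]]]';python3 -c "
from h import *
import cv2
plan([.55,.19,.006],-7.5)
for n in('scene','wrist'):
  d=get_image(n);cv2.imwrite('pics/%s18.png'%n,d['pixels'][:,:,::-1])
a=cv2.imread('pics/scene18.png');cv2.imwrite('pics/s18z.png',cv2.resize(a[230:290,230:300],None,fx=8,fy=8,interpolation=cv2.INTER_CUBIC))
"
```

```text
time: 17.7
tool_pos: [0.5482, 0.1907, 0.0104]
orientation: [-3.046, 1.568, -0.031]
force: [0.4, 0.5, -4.1]
width: 0.0337
t 17.7 pos [0.5482 0.1907 0.0104] F [ 0.4  0.5 -4.1] w 0.0337 j [ 0.13  0.37  1.72 -0.    1.05  1.82]
tool axes
 [[ 0.003 -0.127 -0.992]
 [-0.    -0.992  0.127]
 [-1.    -0.    -0.003]]
shift now-axes cm [ 0.44  0.05 -0.19] shift target-axes [ 0.44  0.05 -0.19] turn deg [ 0.23 -0.15  0.01]
```

View pics/s18z.png

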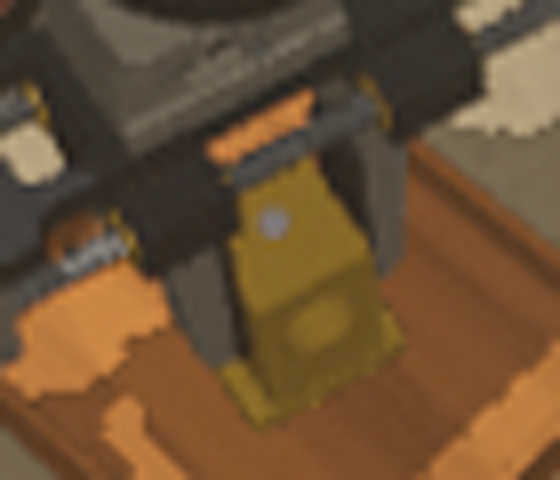

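Nearly down. I lower in 3 mm steps, watching Fz.

```bash
python3 -m creep '[[0.2,[0.3,0,0],[0,0,0]],[0.2,[0,0,0],[0,0,0]],[0.2,[0,0,0],[0,0,0]],[0.2,[0,0,0],[0,0,0]],[0.2,[0,0,0],[0,0,0]]]';python3 -m creep '[[0.2,[0.3,0,0],[0,0,0]],[0.2,[0,0,0],[0,0,0]],[0.2,[0,0,0],[0,0,0]],[0.2,[0,0,0],[0,0,0]],[0.2,[0,0,0],[0,0,0]]]'
```

```text
time: 18.3
tool_pos: [0.5482, 0.1907, 0.0071]
orientation: [-3.041, 1.568, -0.026]
force: [-0.6, -0.1, -3.1]
width: 0.0338
time: 18.8
tool_pos: [0.5484, 0.1907, 0.004]
orientation: [-3.019, 1.568, -0.005]
force: [-0.8, -0.5, -3.4]
width: 0.0337
```

```bash
python3 -m creep '[[0.2,[0.2,0,0],[0,0,0]],[0.2,[0,0,0],[0,0,0]],[0.2,[0,0,0],[0,0,0]],[0.2,[0,0,0],[0,0,0]],[0.2,[0,0,0],[0,0,0]]]';python3 -c "
from h import *
import cv2
plan([.55,.19,.006],-7.5)
d=get_image('scene');cv2.imwrite('pics/scene19.png',d['pixels'][:,:,::-1])
a=cv2.imread('pics/scene19.png');cv2.imwrite('pics/s19z.png',cv2.resize(a[230:290,230:300],None,fx=8,fy=8,interpolation=cv2.INTER_CUBIC))
"
```

```text
time: 19.3
tool_pos: [0.5491, 0.1907, 0.0042]
orientation: [-3.058, 1.567, -0.043]
force: [0.6, 0.5, -3.3]
width: 0.0337
t 19.3 pos [0.5491 0.1907 0.0042] F [ 0.6  0.5 -3.3] w 0.0337 j [ 0.13  0.38  1.72 -0.    1.04  1.82]
tool axes
 [[ 0.003 -0.126 -0.992]
 [-0.    -0.992  0.126]
 [-1.    -0.    -0.003]]
shift now-axes cm [-0.18  0.06 -0.1 ] shift target-axes [-0.18  0.06 -0.1 ] turn deg [ 0.24 -0.2   0.02]
```

View pics/s19z.png

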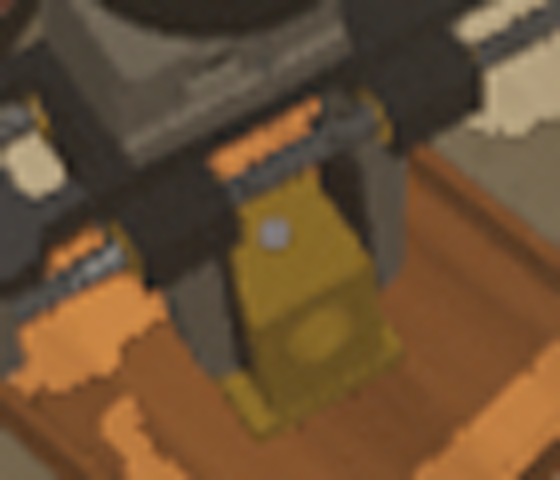

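```bash
python3 -c "
from h import *
s=manip.sense();p=s['tool_pos'];a=np.radians(-7.4);ux=np.array([np.cos(a),np.sin(a),0]);uy=np.array([-ux[1],ux[0],0])
for z in(.005,.01,.015):
  b=np.array([p[0],p[1],z])
  print(z,[np.round(proj(cam('scene'),b+v),1).tolist() for v in(-.02*ux+.023*uy,-.02*ux-.023*uy,np.array([0,0,.058]))])
"
```

```text
0.005 [[262.5, 286.2], [281.4, 275.4], [264.8, 259.5]]
0.01 [[262.3, 285.0], [281.3, 274.2], [264.5, 258.2]]
0.015 [[262.1, 283.9], [281.1, 273.1], [264.3, 256.9]]
```

Images put the underside a few mm above the floor. I keep creeping down.

```bash
python3 -m creep '[[0.2,[0.3,0,0],[0,0,0]],[0.2,[0,0,0],[0,0,0]],[0.2,[0,0,0],[0,0,0]],[0.2,[0,0,0],[0,0,0]],[0.2,[0,0,0],[0,0,0]]]';python3 -m creep '[[0.2,[0.2,0,0],[0,0,0]],[0.2,[0,0,0],[0,0,0]],[0.2,[0,0,0],[0,0,0]],[0.2,[0,0,0],[0,0,0]],[0.2,[0,0,0],[0,0,0]]]'
```

```text
time: 19.9
tool_pos: [0.5499, 0.1908, 0.004]
orientation: [-3.103, 1.567, -0.088]
force: [0.7, -0.4, -2.5]
width: 0.0342
time: 20.4
tool_pos: [0.5505, 0.1909, 0.0039]
orientation: [3.139, 1.567, -0.129]
force: [-1.2, -1.4, 0.5]
width: 0.0336
```

TCP z holds at 0.004 and Fz went from −3.3 to +0.5 N, so the floor carries the block. I release, opening only partly, and rise.

```bash
python3 -m creep '[[0.4,[0,0,0],[0,0,0]],[0.5,[0,0,0],[0,0,0]],[0.6,[0,0,0],[0,0,0]],[0.6,[0,0,0],[0,0,0]],[0.6,[0,0,0],[0,0,0]]]';python3 -c "
from h import *
import cv2
plan([.55,.19,.006],-7.5)
for n in('scene','wrist'):
  d=get_image(n);cv2.imwrite('pics/%s20.png'%n,d['pixels'][:,:,::-1])
a=cv2.imread('pics/scene20.png');cv2.imwrite('pics/s20z.png',cv2.resize(a[230:290,230:300],None,fx=8,fy=8,interpolation=cv2.INTER_CUBIC))
"
```

```text
time: 20.9
tool_pos: [0.5518, 0.191, 0.0046]
orientation: [-3.042, 1.564, -0.027]
force: [-0.3, -1.0, -0.6]
width: 0.0552
t 20.9 pos [0.5518 0.191  0.0046] F [-0.3 -1.  -0.6] w 0.0552 j [ 0.13  0.38  1.71 -0.    1.04  1.82]
tool axes
 [[ 0.006 -0.126 -0.992]
 [-0.    -0.992  0.126]
 [-1.    -0.001 -0.006]]
shift now-axes cm [-0.14  0.12  0.16] shift target-axes [-0.14  0.12  0.16] turn deg [ 0.26 -0.37  0.04]
```

View pics/wrist20.png

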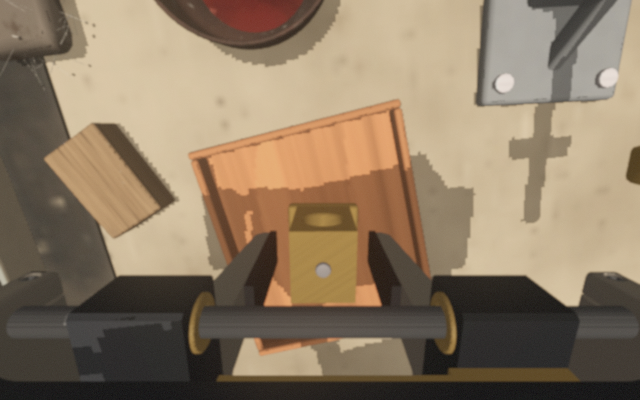

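View pics/s20z.png

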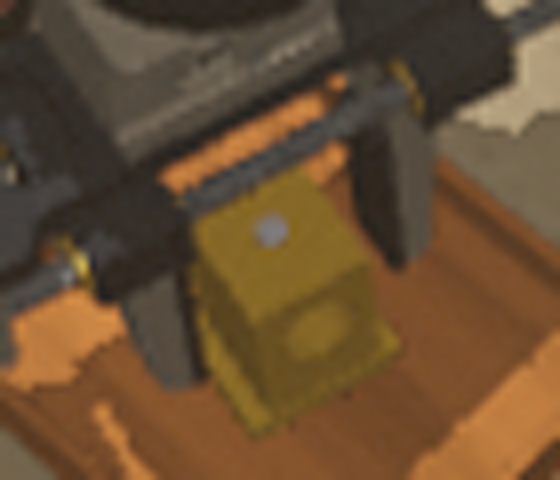

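The block stands free between the open fingers. I rise straight up.

```bash
python3 -m creep '[[0.6,[-2,0,0],[0,0,0]],[0.6,[-3,0,0],[0,0,0]],[0.6,[-4,0,0],[0,0,0]],[0.6,[-4,0,0],[0,0,0]],[0.6,[-4,0,0],[0,0,0]]]';python3 -m creep '[[0.6,[-4,2,4],[0,0,0]],[0.6,[0,3,4],[0,0,0]],[0.6,[0,3,4],[0,0,0]],[0.6,[0,3,4],[0,0,0]],[0.6,[0,0,0],[0,0,0]]]';python3 -m creep '[[0.6,[0,4,2],[0,0,0]],[0.6,[0,4,2],[0,0,0]],[0.6,[0,4,0],[0,0,0]],[0.6,[0,4,0],[0,0,0]],[0.6,[0,0,0],[0,0,0]]]';python3 -c "
from h import *
import cv2
for n in('scene','top'):
  d=get_image(n);cv2.imwrite('pics/%s21.png'%n,d['pixels'][:,:,::-1])
a=cv2.imread('pics/scene21.png');cv2.imwrite('pics/s21z.png',cv2.resize(a[150:330,200:340],None,fx=3.3,fy=3.3,interpolation=cv2.INTER_CUBIC))
"
```

```text
time: 21.5
tool_pos: [0.5447, 0.1901, 0.1718]
orientation: [0.34, 1.56, -2.929]
force: [0.2, 1.3, -0.2]
width: 0.0549
time: 22.0
tool_pos: [0.38, 0.1027, 0.2133]
orientation: [2.885, 1.565, -0.381]
force: [0.3, -0.6, -0.2]
width: 0.0549
time: 22.5
tool_pos: [0.3194, -0.0557, 0.2137]
orientation: [2.822, 1.56, -0.44]
force: [0.1, 0.7, -1.1]
width: 0.0548
```

View pics/s21z.png

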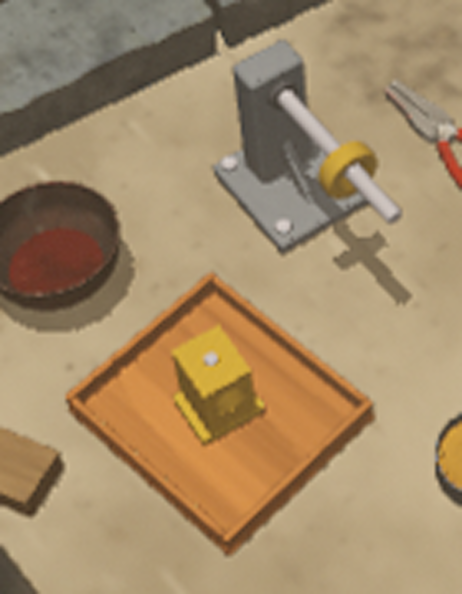

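View pics/top21.png

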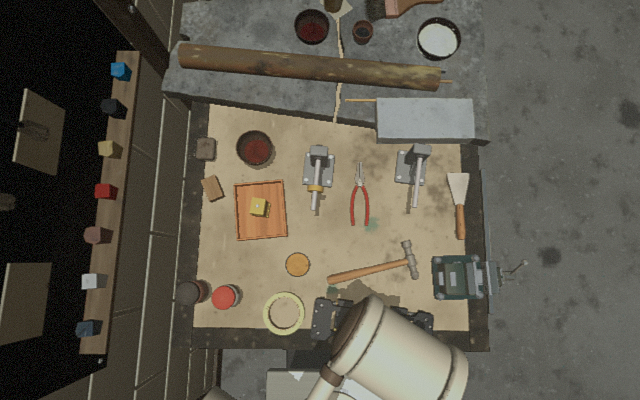

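The block stands upright on its base in the tray at top (259,207). The collar still hangs on its rod at (315,190), and the block's rod at (416,185) is empty. The robot is clear of everything, so I hand in.

```bash
python3 -m creep '[[0.6,[0,0,0],[0,0,0]],[0.6,[0,0,0],[0,0,0]],[0.6,[0,0,0],[0,0,0]],[0.6,[0,0,0],[0,0,0]],[0.6,[0,0,0],[0,0,0]]]'; python3 -c "
from rig import workorder,manip
s=manip.sense();print(s['time'],abs(s['qd']).max())
print(workorder.finish_job())"
```

```text
time: 23.1
tool_pos: [0.321, -0.0479, 0.2135]
orientation: [-3.121, 1.561, -0.084]
force: [-0.7, -0.2, 0.2]
width: 0.0552
23.1 0.016648819749607236
the job is handed in; nothing more can be done
None
```

The bearing block is off its rod and standing upright on its base in the wooden tray. I handed the job in at 23.1 s.

- **Final checks:** The last scene and top views show the block inside the tray and its own rod empty. The round collar still hangs in its place, and the robot is clear of everything.
- **Set-down:** I lowered the block in 2–3 mm steps until the floor took its weight. The vertical force reading went from −3.3 N to about 0, and then I opened the fingers.
- **Forces:** The highest wrist force I read was about 15 N, during the failed first grasp, well under the limits. I only read forces between moves, so I did not see peaks during a move.

**What went wrong:** My first grasp failed. In the images the fingertips were about 25–28 mm behind the TCP, not the stated 11 mm ahead of it. The fingers closed over the top of the block and rolled it on the rod.

I opened and went about 3 cm lower, but the second grip jammed across the tilted block at 38 mm. I squared the block with one finger and gripped it again at 33.9 mm, which matches the 34 mm body. Sliding it off after that went cleanly. I did not find out why the fingertip figure disagreed.

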